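Load a battery carrier with four packs and clamp its hold-down bar

ROBOT

A 7-joint arm with a two-finger parallel gripper is mounted at the origin on a cart in front of the work surface, level with it; the furniture and walls round the work are solid. World frame = base frame: x ahead of the robot, y to its left, z up, the work surface at z = 0. Lengths are in m, angles in rad, forces in N, time in s.
With the tool pointing down it reaches from about 0.425 to 0.925 m from the base axis. Payload 6.8 kg.
Tool frame: the origin (TCP) lies between the finger pads; the fingertips stand r.tcp_to_tips ahead of it and the grasp point (between the pads) lies 3 mm ahead of it (r.tcp_to_tips is the distance from the TCP to the fingertips, in m); z points along the fingers, y is the line along which they close (so a half turn about z gives the same grasp; the last joint's range is limited). The gripper opens to 85 mm and grips with 20 to 120 N. Pads are 22 mm wide; open, the fingers measure 114 mm over their backs; the gripper's body (76 mm by 85 mm) begins 54 mm behind the grasp point. The pads swing forward as they close: fully open they stand 13 mm farther back than shut.
Start: joints at [-1.422, 0.477, 0.022, 1.555, -0.011, 1.109, -0.083], TCP at [0.171, 0.653, 0.221] pointing down, gripper open.
Joint ranges: [-2.96, 2.96], [-0.34, 2.1], [-1.41, 1.46], [0.24, 2.44], [-1.37, 4.51], [0.17, 1.92], [-2.96, 2.96]. Speed limits (rad/s): [2.39, 2.39, 3.14, 3.14, 3.14, 3.14, 3.14].

INTERFACE

Orientations are given as a rotation vector (axis times angle).
In Python, from bench import r gives the robot as it stands. The module is installed in compiled form; this text tells all that it offers.
- The arm moves only by the tool step_arm, never from a script. Its argument "moves" is a list of rows, each an object of numbers: "rx", "ry", "rz": the turn, a rotation vector about the tool's x, y, z in degrees; "dx", "dy", "dz": the shift along the tool's x, y, z in mm; "gripper": the opening, from -1 (shut) to 1 (fully open). In form: [{"rx": .., "ry": .., "rz": .., "dx": .., "dy": .., "dz": .., "gripper": ..}, ...]. A call has 1 to 20 rows; each row shifts and turns the commanded pose from where the row before left it, along the tool's axes as they then stand; what a row does not reach is not made up. A row lasts 1/8 s, in which the tool goes at most 62.5 mm and 10.7 degrees, less where a joint would pass 70% of its speed; a pose out of reach is approached as far as the arm can. A call is refused whole if a number of a shift passes 62.5 or a number of a turn 10.7, either way. A call with a gripper value outside its range is refused whole. The fingers move at their own pace and stop on an object; "grip_force" is the grip in N (left out, the last holds). Time passes only in rows, so rows that do not move let the fingers close. It gives the time, the measured TCP pose, the force, the opening and the grip force at its end, in the units of the state.
- r.get_obs(): the state, without advancing time (a new reading comes with each control period).
- r.grab_frame(name): name is "scene" or "top"; returns the picture (400x640x3 uint8, blue, green, red); there is no depth.
- r.camera_info(name): a dict with "mtx" (3x3 intrinsics, pixels), "rvec" (rotation vector, rad) and "tvec" (3), from world to camera coordinates, as OpenCV has them. Camera axes: x right, y down, z forward; pixel columns grow to the right and rows downward; lengths in m; the calibration is good to about 2 mm. A picture is of the moment at which its call begins. camera_info takes no time and is no camera call.
- r.hand_in(): hands the job in; it is judged then, once.
The state is a dict: "clock": time; "joints": joint angles; "qvel": joint speeds; "tau": joint torques, N m; "tcp_pos": TCP position; "orientation": TCP orientation; "contact_force": force on the tool from outside, world axes, zero at the start; "moment": the same for the moment, N m; "grip_width": finger opening in m; "gripper_force": force on a finger pad.
Only numpy, scipy, OpenCV 4.12 (cv2) and the standard library are available. Lean on these libraries where they do the work, as an engineer would, in place of code of your own. Each camera call takes 0.05 s, during which the arm holds its last target. There are 200 camera calls.

TASK

The battery carrier goes out with exactly four packs, two lying flat side by side in the well on each side of the knob; one is already in it. Lay in the packs that are missing from those on the desk, without dropping them, and leave the spare one where it lies; then swing the hold-down bar straight across all four and screw its knob fully home - mind that this knob has a left-hand thread, so it tightens anticlockwise. Do not disturb the other things on the desk.

Things in the scene. Friction and masses are not known exactly. Their poses are not given: they have to be found in the camera images.
- carrier: fixed open aluminium tray, 368 mm (y) x 130 mm (x). Origin: centre of its underside; x ahead, y left. Hub with bar and knob in the middle; a well with a dark mat on each side, 29 to 179 mm from the centre in y, 122 mm wide in x between 13 mm high flanges; end lips 9 mm high. Packs lie along its x; origins at y = +-68 and +-134 mm, x = 0 leave 24 mm between packs for a finger.
- left_well (a point): middle of the left (+y) well on the mat, whose surface is 5 mm above the carrier's underside: 101 mm to the left of the carrier's centre; axes as the carrier's. One pack lies in this well already, near y = 133 mm in the carrier's frame.
- right_well (a point): middle of the right (-y) well on the mat, 101 mm to the right of the carrier's centre, 5 mm up; empty at the start.
- hold_bar (a joint): bar angle about the hub (rad): 0 = across both wells at its stop, grows clockwise from above; starts parked fore and aft, 1.35 to 1.55. Aluminium, 24 mm wide, 126 mm to each side, underside pads; friction 0.15 N m. Knob loose: swings freely 6 mm over the packs. Tightening lowers it 1.8 mm/rad between hub cheeks (only within about 0.08 rad of straight), to 2 mm above flat packs.
- bar_post (a point): finger post on the bar, upright, black, 13 to 15 mm thick, on the bar's centre line 101 mm from the hub axis, on the half that points ahead (+x) when parked and to the left (+y) when closed. The point is on the post's axis, 10 mm below its top and 22 mm above the bar. Grip or push it from above; the bar swings about the carrier's origin.
- clamp_knob (a joint): angle of the clamping knob above the bar (rad), growing anticlockwise seen from above, the way it tightens (left-hand thread: clockwise loosens). Starts loose at -0.2 to 0.15; 2.5 = fully home, at its stop. Friction 0.08 N m; stays where it is left.
- knob_grip (a point): on the hub axis, in the middle of the knob's T-shaped grip, 10 mm below its top, 13 mm above the knob's round foot (27 mm across). The grip is a black bar 56 mm long (along this point's x axis), 16 mm thick and 18 mm tall; the point turns and rises with the knob. Grasp across its 16 mm, from above.
- pack1: loose phone battery pack, flat white pouch 102 x 42 x 9 mm: rigid body 88 mm long plus a thin tab at +x. Origin: centre of the underside of the 102 mm outline, so the body's middle is 7 mm towards -x; x along the length, z up. 46 g. All five are alike; either end may face either way. Grip across the 42 mm. Lies in the carrier's left well at the start.
- pack2: loose phone battery pack, flat white pouch 102 x 42 x 9 mm: rigid body 88 mm long plus a thin tab at +x. Origin: centre of the underside of the 102 mm outline, so the body's middle is 7 mm towards -x; x along the length, z up. 46 g. All five are alike; either end may face either way. Grip across the 42 mm. Lies on the desk at the start.
- pack3: loose phone battery pack, flat white pouch 102 x 42 x 9 mm: rigid body 88 mm long plus a thin tab at +x. Origin: centre of the underside of the 102 mm outline, so the body's middle is 7 mm towards -x; x along the length, z up. 46 g. All five are alike; either end may face either way. Grip across the 42 mm. Lies on the desk at the start.
- pack4: loose phone battery pack, flat white pouch 102 x 42 x 9 mm: rigid body 88 mm long plus a thin tab at +x. Origin: centre of the underside of the 102 mm outline, so the body's middle is 7 mm towards -x; x along the length, z up. 46 g. All five are alike; either end may face either way. Grip across the 42 mm. Lies on the desk at the start.
- pack5: loose phone battery pack, flat white pouch 102 x 42 x 9 mm: rigid body 88 mm long plus a thin tab at +x. Origin: centre of the underside of the 102 mm outline, so the body's middle is 7 mm towards -x; x along the length, z up. 46 g. All five are alike; either end may face either way. Grip across the 42 mm. Lies on the desk at the start.
- flux_jar: bystander: jar with black lid, 48 mm across, 34 mm tall; origin under its centre
- kapton_roll: bystander: roll of tape 60 x 66 x 12 mm lying flat; origin under its centre
- charger: bystander: white charger block 56 x 38 x 28 mm near the carrier's right end; origin under its centre

How it is judged:
By the outcome, as a careful person would: the job done as asked, in the order asked, and still so for the second after the job is handed in, with the robot touching nothing.
It also fails if it takes over 72 s, if anything falls off the work surface, if the arm or the gripper's body presses on something with over 40 N, if the wrist force passes 120 N, or if a joint passes its speed limit or range.

## Working session

There is one attempt and no reset: what is moved stays moved. The work goes in short steps, Python scripts to look and compute and a tool call to move; the robot and the scene stay as the last step left them, time stands still between calls to the robot, and variables do not carry over. Pictures are saved under pics/ and viewed, at most 10 in all, crops included, and the job is handed in when it is done.

Besides the shell and the picture viewer there is one more tool, called after "Emit:" as name([rows], argument=value, ...), one row to a line, values as JSON. step_arm: Moves the arm, as the interface text tells. Its arguments: {"type":"object","properties":{"moves":{"type":"array","items":{"type":"object","properties":{"rx":{"type":"number"},"ry":{"type":"number"},"rz":{"type":"number"},"dx":{"type":"number"},"dy":{"type":"number"},"dz":{"type":"number"},"gripper":{"type":"number"}}}},"grip_force":{"type":"number"}},"required":["moves"]}

```bash
mkdir -p pics; python3 - <<'E'
from bench import r
import cv2
for n in("scene","top"):
    cv2.imwrite(f"pics/{n}0.png",r.grab_frame(n)); c=r.camera_info(n); print(n,c)
print(r.get_obs(), r.tcp_to_tips)
E
```

```text
scene {'mtx': array([[374.36093233,   0.        , 319.98657509],
       [  0.        , 374.36093233, 198.76630502],
       [  0.        ,   0.        ,   1.        ]]), 'rvec': array([ 2.36569887, -0.60673778,  0.23722737]), 'tvec': array([-0.40239364,  0.31352949,  1.00837928])}
top {'mtx': array([[366.36470972,   0.        , 317.94163113],
       [  0.        , 366.36470972, 201.13001615],
       [  0.        ,   0.        ,   1.        ]]), 'rvec': array([ 2.11473973, -2.16490848,  0.16361855]), 'tvec': array([0.13023792, 0.5464491 , 0.90394422])}
{'clock': 0.1, 'joints': array([-1.42207729,  0.47775759,  0.0223534 ,  1.55631225, -0.01149289,
        1.10932471, -0.08308912]), 'qvel': array([ 9.85407054e-05, -1.53752462e-03,  5.36379676e-04, -2.97639818e-03,
        2.94615285e-04, -3.88969766e-04, -2.44084257e-04]), 'tau': array([ 5.02022303e-03, -5.97751129e+01,  1.61401413e+00, -2.81949681e+01,
        1.28426857e-02,  5.03620191e-03,  2.08916754e-05]), 'tcp_pos': array([0.17133582, 0.65233455, 0.22051328]), 'orientation': array([-4.02253342e-01, -3.11565124e+00,  2.62563818e-03]), 'contact_force': array([-0.27122182, -0.72486623,  0.1491427 ]), 'moment': array([-0.01570635, -0.00194182, -0.02305215]), 'gripper_force': 0.0, 'grip_width': 0.08555538801624739} 0.022
```

View pics/top0.png

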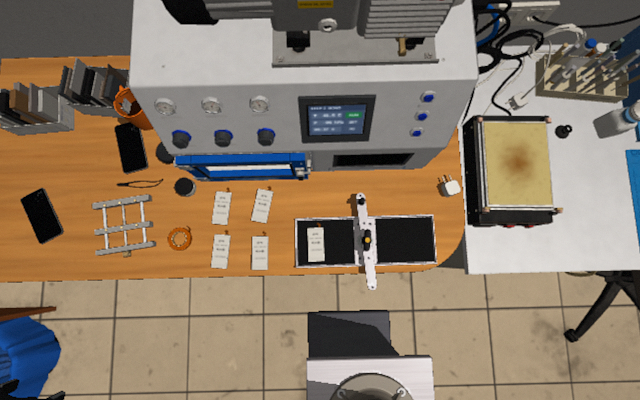

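View pics/scene0.png

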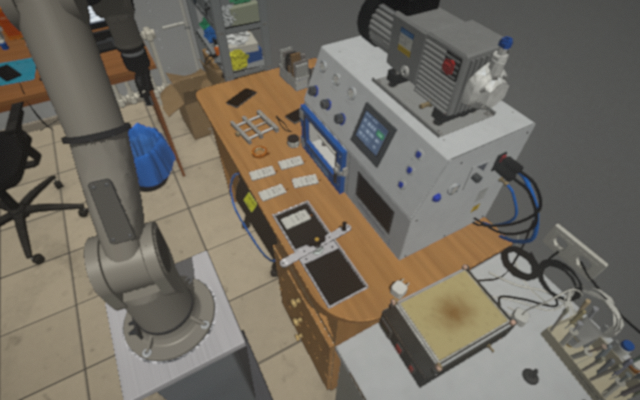

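The top view shows the carrier centred near (366,241), with one pack at (316,244). Loose packs are at (222,207), (262,204), (220,250) and (260,252), the bar post is at (361,199) and the knob at (366,240). The scene view agrees.

```bash
cat > h.py <<'E'
import cv2, numpy as np
from bench import r
def ray(n,uv,z):
    c=r.camera_info(n); R=cv2.Rodrigues(c["rvec"])[0]; o=-R.T@c["tvec"]
    p=cv2.undistortPoints(np.array(uv,float).reshape(-1,1,2),c["mtx"],None).reshape(-1,2)
    d=np.c_[p,np.ones(len(p))]@R
    return o+d*((z-o[2])/d[:,2])[:,None]
def proj(n,P):
    c=r.camera_info(n); return cv2.projectPoints(np.array(P,float).reshape(-1,1,3),c["rvec"],c["tvec"],c["mtx"],None)[0].reshape(-1,2)
def comps(m,amin,amax):
    out=[]
    for c in cv2.findContours(m.astype(np.uint8),cv2.RETR_EXTERNAL,cv2.CHAIN_APPROX_NONE)[0]:
        a=cv2.contourArea(c)
        if amin<a<amax: out.append((a,c))
    return out
def rect(n,c,z):
    P=ray(n,c.reshape(-1,2),z)[:,:2]*1000
    (x,y),(w,h),a=cv2.minAreaRect(P.astype(np.float32))
    b=cv2.boxPoints(((x,y),(w,h),a)); e=b[1]-b[0]; f=b[2]-b[1]
    l=e if np.hypot(*e)>np.hypot(*f) else f
    an=np.degrees(np.arctan2(l[1],l[0])); 
    return np.round([x,y,max(w,h),min(w,h),(an+45)%180-45],1)
def tool():
    o=r.get_obs(); R=cv2.Rodrigues(o["orientation"])[0]
    return o,R
E
python3 - <<'E'
from h import *
c=r.camera_info("top"); R=cv2.Rodrigues(c["rvec"])[0]; print("cam",-R.T@c["tvec"])
im=cv2.imread("pics/top0.png"); hsv=cv2.cvtColor(im,cv2.COLOR_BGR2HSV)
roi=np.zeros(im.shape[:2],bool); roi[180:295,190:470]=1
w=(hsv[...,1]<60)&(hsv[...,2]>150)&roi
for a,k in comps(w,150,3000): print("white",a,rect("top",k,.009),k.reshape(-1,2).mean(0).round())
d=(hsv[...,2]<60)&roi
for a,k in comps(d,40,9000): print("dark",a,rect("top",k,.005),k.reshape(-1,2).mean(0).round())
x=cv2.resize(im[175:300,200:450],None,fx=3.2,fy=3.2,interpolation=cv2.INTER_CUBIC); cv2.imwrite("pics/crop0.png",x)
s=cv2.imread("pics/scene0.png"); hs=cv2.cvtColor(s,cv2.COLOR_BGR2HSV)
w=(hs[...,1]<50)&(hs[...,2]>170); w[:150]=0;w[240:]=0;w[:,:245]=0;w[:,325:]=0
for a,k in comps(w,80,3000): print("sc",a,rect("scene",k,.009),k.reshape(-1,2).mean(0).round())
E
```

```text
cam [0.40350344 0.11714329 0.97782724]
white 482.5 [ 4.222e+02  2.738e+02  8.620e+01  3.960e+01 -1.000e-01] [259. 253.]
white 486.0 [428.5 376.9  86.9  42.2  -5.6] [220. 251.]
white 490.0 [440.1 126.5  86.9  42.5   0.9] [315. 244.]
white 153.5 [446.5  96.2 168.5 130.4  90.3] [319. 245.]
white 876.0 [441.5 -93.9 229.8 198.5   5.1] [389. 242.]
white 461.5 [543.1 376.4  86.8  42.2  -7.3] [221. 208.]
white 458.5 [546.5 267.8  86.6  41.9 -12.4] [262. 206.]
white 182.0 [ 478.5 -274.4  248.8   12.3   -1.5] [466. 227.]
dark 245.0 [ 390.8 -241.6   91.1   48.2  134.2] [455. 258.]
dark 82.0 [448.5  -5.8  52.8  23.8  -2.6] [366. 240.]
dark 2344.5 [445.4  99.7 146.7 117.2  89.7] [325. 242.]
dark 2372.5 [ 448.9 -108.9  151.9  116.7   90.5] [405. 240.]
dark 93.0 [ 545.4 -283.7  117.1    8.1   -5. ] [468. 201.]
sc 166.5 [439.4 127.6  80.9  37.1   0.7] [296. 219.]
sc 174.5 [420.6 272.9  83.2  40.4  -0.5] [272. 192.]
sc 155.5 [545.8 266.8  83.3  39.3 -12.1] [305. 180.]
sc 146.0 [427.1 375.6  81.7  39.   -6. ] [262. 172.]
sc 130.5 [542.9 375.   81.7  39.1  -7.1] [290. 162.]
```

View pics/crop0.png

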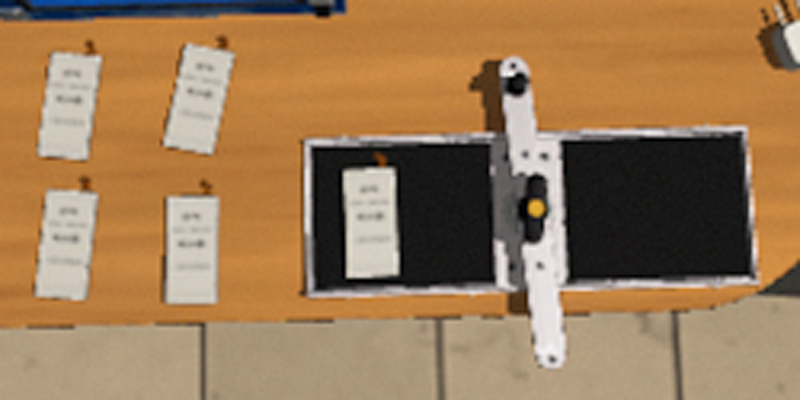

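All five tabs point ahead. The two views agree to within 2 mm, and I'll leave the far-left pack (C) as the spare. Next I'll fix the carrier's yaw and plan the first approach.

```bash
cat >> h.py <<'E'
def to(x,y,z,yaw):
    """mm, deg (yaw: pack axis vs world x; tool y at yaw+90, mod 180): turn rz first, then shift in turned axes"""
    o,R=tool(); p=o["tcp_pos"]*1000
    a=np.degrees(np.arctan2(R[1,1],R[0,1])); t=(yaw+90-a+90)%180-90
    tr=np.radians(a+t); ty=np.array([np.cos(tr),np.sin(tr)]); tx=np.array([ty[1],-ty[0]])*-1
    d=np.array([x,y])-p[:2]
    print("tcp",p.round(1),"yaw",round(a-90,1),"w",round(o["grip_width"]*1000,1),"F",o["contact_force"].round(1),"t",round(o["clock"],2),"tilt",R[:2,2].round(3))
    print("rz %.1f dx %.1f dy %.1f dz %.1f"%(-t,d@tx,d@ty,p[2]-z))
E
python3 - <<'E'
from h import *
o,R=tool(); print(R.round(3))
P=ray("top",[[295.3,218.75],[433.75,215],[296.25,267.2],[436.6,263.4]],.011)*1000; print(P.round(1), P.mean(0))
im=cv2.imread("pics/top0.png"); g=im.max(2)
# mat edges: per column/row sub-regions of right mat
from numpy import polyfit
d=(g<60)
up=[];dn=[]
for u in list(range(382,428)):
    v=np.where(d[210:270,u])[0]+210; up.append((u,v.min()-.5)); dn.append((u,v.max()+.5))
for e in(up,dn):
    Q=ray("top",e,.009)*1000; k=polyfit(Q[:,1],Q[:,0],1); print("edge x@-105",np.polyval(k,-105).round(1),"yaw",np.degrees(np.arctan(-k[0])).round(2))
to(422,273.5,100,-0.1)
E
```

```text
[[-0.967  0.254 -0.   ]
 [ 0.254  0.967 -0.002]
 [-0.    -0.002 -1.   ]]
[[ 508.4  178.5   11. ]
 [ 509.8 -188.8   11. ]
 [ 381.9  177.8   11. ]
 [ 383.2 -187.1   11. ]] [445.83433958  -4.891791    11.        ]
edge x@-105 504.7 yaw 0.24
edge x@-105 390.8 yaw 0.24
tcp [171.3 652.3 220.5] yaw -14.7 w 85.6 F [-0.3 -0.7  0.1] t 0.1 tilt [-0.    -0.002]
rz -14.6 dx -251.3 dy -378.4 dz 120.5
```

Emit:
step_arm([
  {"rz":-7.3,"gripper":0.5},
  {"rz":-7.3},
  {"dx":-31,"dy":-47},
  {"dx":-31,"dy":-47},
  {"dx":-31,"dy":-47},
  {"dx":-31,"dy":-47},
  {"dx":-31,"dy":-47,"dz":20},
  {"dx":-31,"dy":-47,"dz":20},
  {"dx":-31,"dy":-47,"dz":20},
  {"dx":-31,"dy":-47,"dz":20},
  {"dz":30},
  {},
], grip_force=30)

```text
invalid input at $.moves[0]: expected keys rx, ry, rz, dx, dy, dz, gripper
```

```bash
python3 - <<'E'
from h import *
print(r.tcp_to_tips); to(422,273.5,26,-0.1)
E
```

```text
0.022
tcp [171.3 652.3 220.5] yaw -14.7 w 85.6 F [-0.3 -0.7  0.1] t 0.1 tilt [-0.    -0.002]
rz -14.6 dx -251.3 dy -378.4 dz 194.5
```

Emit:
step_arm([
  {"rx":0,"ry":0,"rz":-7.3,"dx":0,"dy":0,"dz":0,"gripper":0.5},
  {"rx":0,"ry":0,"rz":-7.3,"dx":0,"dy":0,"dz":0,"gripper":0.5},
  {"rx":0,"ry":0,"rz":0,"dx":-31,"dy":-47,"dz":0,"gripper":0.5},
  {"rx":0,"ry":0,"rz":0,"dx":-31,"dy":-47,"dz":0,"gripper":0.5},
  {"rx":0,"ry":0,"rz":0,"dx":-31,"dy":-47,"dz":0,"gripper":0.5},
  {"rx":0,"ry":0,"rz":0,"dx":-31,"dy":-47,"dz":0,"gripper":0.5},
  {"rx":0,"ry":0,"rz":0,"dx":-31,"dy":-47,"dz":20,"gripper":0.5},
  {"rx":0,"ry":0,"rz":0,"dx":-31,"dy":-47,"dz":30,"gripper":0.5},
  {"rx":0,"ry":0,"rz":0,"dx":-31,"dy":-47,"dz":30,"gripper":0.5},
  {"rx":0,"ry":0,"rz":0,"dx":-31,"dy":-47,"dz":30,"gripper":0.5},
  {"rx":0,"ry":0,"rz":0,"dx":0,"dy":0,"dz":30,"gripper":0.5},
  {"rx":0,"ry":0,"rz":0,"dx":0,"dy":0,"dz":0,"gripper":0.5},
], grip_force=30)

```text
clock: 1.6
tcp_pos: [0.4155, 0.2776, 0.0814]
orientation: [-0.005, -3.138, 0.005]
contact_force: [0.1, 0.3, 0.2]
grip_width: 0.0641
gripper_force: 0.0
```

```bash
python3 - <<'E'
from h import *
print(r.tcp_to_tips); to(422,273.5,26,-0.1)
E
```

```text
0.022
tcp [415.5 277.6  81.4] yaw -0.2 w 64.1 F [0.1 0.3 0.2] t 1.6 tilt [-0.004 -0.003]
rz -0.1 dx -6.5 dy -4.1 dz 55.4
```

Emit:
step_arm([
  {"rx":0,"ry":0,"rz":0,"dx":-6.5,"dy":-4,"dz":25,"gripper":0.5},
  {"rx":0,"ry":0,"rz":0,"dx":0,"dy":0,"dz":20,"gripper":0.5},
  {"rx":0,"ry":0,"rz":0,"dx":0,"dy":0,"dz":12,"gripper":0.5},
  {"rx":0,"ry":0,"rz":0,"dx":0,"dy":0,"dz":0,"gripper":0.5},
  {"rx":0,"ry":0,"rz":0,"dx":0,"dy":0,"dz":0,"gripper":-0.3},
  {"rx":0,"ry":0,"rz":0,"dx":0,"dy":0,"dz":0,"gripper":-0.3},
  {"rx":0,"ry":0,"rz":0,"dx":0,"dy":0,"dz":0,"gripper":-0.3},
], grip_force=30)

```text
clock: 2.48
tcp_pos: [0.4235, 0.2755, 0.0267]
orientation: [0.003, 3.141, 0.001]
contact_force: [-0.1, -0.4, 0.7]
grip_width: 0.0301
gripper_force: 0.0
```

```bash
python3 - <<'E'
from h import *
to(422,273.5,24,-0.1); print(r.get_obs()["gripper_force"])
E
```

```text
tcp [423.5 275.5  26.7] yaw -0.1 w 30.1 F [-0.1 -0.4  0.7] t 2.48 tilt [0.001 0.001]
rz -0.0 dx 1.5 dy -2.0 dz 2.7
0.0
```

```bash
python3 - <<'E'
from h import *
a=r.grab_frame("scene")[130:250,220:360]; b=r.grab_frame("top")[190:290,200:340]
a=cv2.resize(a,(700,600)[0:1]+(300,)) if 0 else cv2.resize(a,None,fx=2.8,fy=2.8,interpolation=2); b=cv2.resize(b,(392,336),interpolation=2)
cv2.imwrite("pics/g1.png",np.hstack([a,b]))
E
```

```text
(no output)
```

View pics/g1.png

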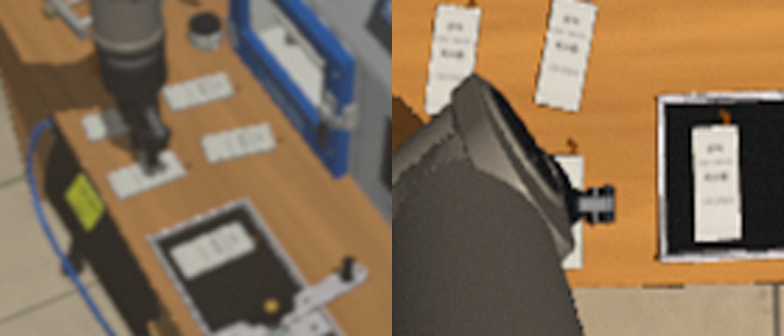

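The fingers are centred over the pack but closed just above it. I'll reopen and feel downward.

Emit:
step_arm([
  {"rx":0,"ry":0,"rz":0,"dx":1,"dy":-1.5,"dz":0,"gripper":0.25},
  {"rx":0,"ry":0,"rz":0,"dx":0,"dy":0,"dz":0,"gripper":0.25},
  {"rx":0,"ry":0,"rz":0,"dx":0,"dy":0,"dz":0,"gripper":0.25},
  {"rx":0,"ry":0,"rz":0,"dx":0,"dy":0,"dz":5,"gripper":0.25},
  {"rx":0,"ry":0,"rz":0,"dx":0,"dy":0,"dz":3,"gripper":0.25},
  {"rx":0,"ry":0,"rz":0,"dx":0,"dy":0,"dz":0,"gripper":0.25},
])

```text
clock: 3.32
tcp_pos: [0.422, 0.2735, 0.0178]
orientation: [-0.003, -3.141, 0.001]
contact_force: [0.2, -0.4, 0.1]
grip_width: 0.0536
gripper_force: 0.0
```

Emit:
step_arm([
  {"rx":0,"ry":0,"rz":0,"dx":0,"dy":0,"dz":0,"gripper":-0.1},
  {"rx":0,"ry":0,"rz":0,"dx":0,"dy":0,"dz":0,"gripper":-0.1},
  {"rx":0,"ry":0,"rz":0,"dx":0,"dy":0,"dz":0,"gripper":-0.1},
])

```text
clock: 3.7
tcp_pos: [0.4224, 0.2738, 0.0183]
orientation: [0.003, 3.141, 0.0]
contact_force: [1.2, -0.3, 0.7]
grip_width: 0.0385
gripper_force: 0.0
```

Emit:
step_arm([
  {"rx":0,"ry":0,"rz":0,"dx":0,"dy":0,"dz":0,"gripper":0.25},
  {"rx":0,"ry":0,"rz":0,"dx":0,"dy":0,"dz":0,"gripper":0.25},
  {"rx":0,"ry":0,"rz":0,"dx":0,"dy":0,"dz":3,"gripper":0.25},
  {"rx":0,"ry":0,"rz":0,"dx":0,"dy":0,"dz":2,"gripper":0.25},
  {"rx":0,"ry":0,"rz":0,"dx":0,"dy":0,"dz":0,"gripper":0.25},
])

```text
clock: 4.32
tcp_pos: [0.4221, 0.2736, 0.013]
orientation: [-0.003, -3.141, 0.0]
contact_force: [-0.1, 0.8, 0.8]
grip_width: 0.0535
gripper_force: 0.0
```

```bash
python3 - <<'E'
from h import *
print(r.tcp_to_tips)
a=r.grab_frame("scene")[150:220,240:330]
cv2.imwrite("pics/g2.png",cv2.resize(a,None,fx=7,fy=7,interpolation=2))
E
```

```text
0.022
```

View pics/g2.png

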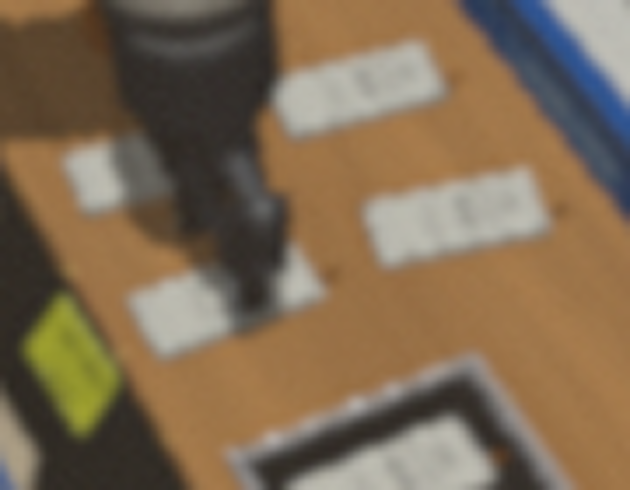

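```bash
python3 - <<'E'
from h import *
for y in (.247,.233):
    for z in(0,.009,.02,.03): print(y,z,((proj("scene",[.422,y,z])[0]-[240,150])*7).round())
print(((proj("scene",[[.422,.2525,.009],[.422,.2525,0]])-[240,150])*7).round())
E
```

```text
0.247 0 [249. 335.]
0.247 0.009 [247. 323.]
0.247 0.02 [245. 308.]
0.247 0.03 [244. 294.]
0.233 0 [261. 354.]
0.233 0.009 [259. 342.]
0.233 0.02 [257. 327.]
0.233 0.03 [256. 314.]
[[242. 316.]
 [244. 328.]]
```

Emit:
step_arm([
  {"rx":0,"ry":0,"rz":0,"dx":0,"dy":0,"dz":3,"gripper":0.25},
  {"rx":0,"ry":0,"rz":0,"dx":0,"dy":0,"dz":0,"gripper":0.25},
  {"rx":0,"ry":0,"rz":0,"dx":0,"dy":0,"dz":0,"gripper":-0.1},
  {"rx":0,"ry":0,"rz":0,"dx":0,"dy":0,"dz":0,"gripper":-0.1},
  {"rx":0,"ry":0,"rz":0,"dx":0,"dy":0,"dz":0,"gripper":-0.1},
])

```text
clock: 5.0
tcp_pos: [0.4224, 0.2738, 0.0103]
orientation: [0.003, 3.141, 0.0]
contact_force: [-0.6, -0.0, -0.2]
grip_width: 0.0387
gripper_force: 0.0
```

Emit:
step_arm([
  {"rx":0,"ry":0,"rz":0,"dx":0,"dy":0,"dz":0,"gripper":0.2},
  {"rx":0,"ry":0,"rz":0,"dx":0,"dy":0,"dz":0,"gripper":0.2},
  {"rx":0,"ry":0,"rz":0,"dx":0,"dy":0,"dz":3,"gripper":0.2},
  {"rx":0,"ry":0,"rz":0,"dx":0,"dy":0,"dz":0,"gripper":0.2},
  {"rx":0,"ry":0,"rz":0,"dx":0,"dy":0,"dz":0,"gripper":-0.1},
  {"rx":0,"ry":0,"rz":0,"dx":0,"dy":0,"dz":0,"gripper":-0.1},
  {"rx":0,"ry":0,"rz":0,"dx":0,"dy":0,"dz":0,"gripper":-0.1},
])

```text
clock: 5.88
tcp_pos: [0.4223, 0.2738, 0.0073]
orientation: [0.003, 3.142, 0.0]
contact_force: [-0.0, 0.2, -0.1]
grip_width: 0.0385
gripper_force: 0.0
```

Emit:
step_arm([
  {"rx":0,"ry":0,"rz":0,"dx":0,"dy":0,"dz":2,"gripper":-0.1},
  {"rx":0,"ry":0,"rz":0,"dx":0,"dy":0,"dz":0,"gripper":-0.1},
])

```text
clock: 6.12
tcp_pos: [0.4222, 0.2737, 0.005]
orientation: [-0.003, -3.141, 0.0]
contact_force: [0.4, 0.2, 0.3]
grip_width: 0.0387
gripper_force: 0.0
```

```bash
python3 - <<'E'
from h import *
to(422,273.5,5,0)
a=r.grab_frame("scene")[130:220,240:330]; b=r.grab_frame("top")[190:280,220:310]
cv2.imwrite("pics/g3.png",np.hstack([cv2.resize(i,(400,400),interpolation=2) for i in(a,b)]))
print(((proj("scene",[[.422,.254,.0],[.422,.254,.01],[.422,.254,.02]])-[240,130])*400/90).round())
print(((proj("top",[[.422,.254,.0],[.422,.254,.02],[.422,.254,.04]])-[220,190])*400/90).round())
E
```

```text
tcp [422.2 273.7   5. ] yaw -0.1 w 38.7 F [0.4 0.2 0.3] t 6.12 tilt [-0. -0.]
rz -0.1 dx 0.2 dy -0.2 dz 0.0
[[154. 296.]
 [153. 287.]
 [152. 279.]]
[[211. 277.]
 [206. 277.]
 [201. 276.]]
```

View pics/g3.png

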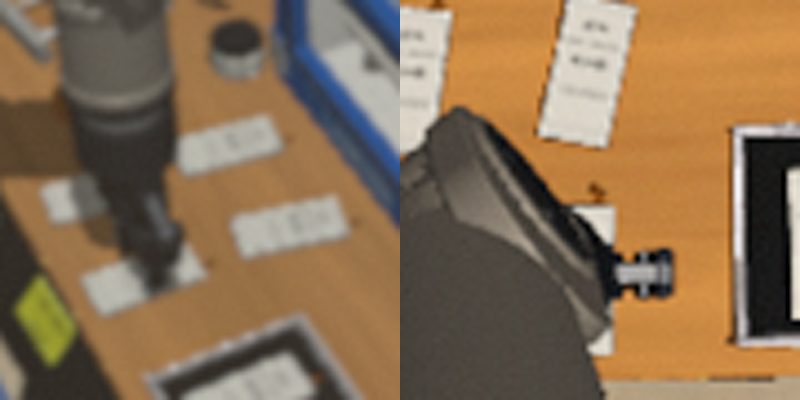

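Emit:
step_arm([
  {"rx":0,"ry":0,"rz":0,"dx":0,"dy":0,"dz":2,"gripper":-0.1},
  {"rx":0,"ry":0,"rz":0,"dx":0,"dy":0,"dz":0,"gripper":-0.1},
])

```text
clock: 6.48
tcp_pos: [0.4222, 0.2737, 0.0031]
orientation: [-0.003, -3.141, 0.0]
contact_force: [-0.2, -0.4, 0.4]
grip_width: 0.0386
gripper_force: 0.0
```

Emit:
step_arm([
  {"rx":0,"ry":0,"rz":0,"dx":0,"dy":0,"dz":2,"gripper":-0.1},
  {"rx":0,"ry":0,"rz":0,"dx":0,"dy":0,"dz":0,"gripper":-0.1},
])

```text
clock: 6.72
tcp_pos: [0.4222, 0.2737, 0.0011]
orientation: [-0.003, -3.141, 0.0]
contact_force: [-0.7, 0.5, 1.1]
grip_width: 0.0386
gripper_force: 0.0
```

Emit:
step_arm([
  {"rx":0,"ry":0,"rz":0,"dx":0,"dy":0,"dz":2,"gripper":-0.1},
  {"rx":0,"ry":0,"rz":0,"dx":0,"dy":0,"dz":0,"gripper":-0.1},
])

```text
clock: 6.98
tcp_pos: [0.4222, 0.2737, -0.0009]
orientation: [-0.003, -3.141, 0.0]
contact_force: [0.6, 0.5, 0.1]
grip_width: 0.0385
gripper_force: 0.0
```

Emit:
step_arm([
  {"rx":0,"ry":0,"rz":0,"dx":0,"dy":0,"dz":2,"gripper":-0.1},
  {"rx":0,"ry":0,"rz":0,"dx":0,"dy":0,"dz":0,"gripper":-0.1},
])

```text
clock: 7.22
tcp_pos: [0.4223, 0.2738, -0.0028]
orientation: [-0.003, -3.142, 0.0]
contact_force: [-0.5, -0.6, -0.1]
grip_width: 0.0384
gripper_force: 0.0
```

Emit:
step_arm([
  {"rx":0,"ry":0,"rz":0,"dx":0,"dy":0,"dz":2,"gripper":-0.1},
  {"rx":0,"ry":0,"rz":0,"dx":0,"dy":0,"dz":0,"gripper":-0.1},
])

```text
clock: 7.48
tcp_pos: [0.4224, 0.2739, -0.0032]
orientation: [0.003, 3.142, 0.001]
contact_force: [-4.9, -2.9, 21.1]
grip_width: 0.0382
gripper_force: 11.0
```

Emit:
step_arm([
  {"rx":0,"ry":0,"rz":0,"dx":0,"dy":0,"dz":2,"gripper":-0.1},
  {"rx":0,"ry":0,"rz":0,"dx":0,"dy":0,"dz":0,"gripper":-0.1},
])

```text
clock: 7.72
tcp_pos: [0.4226, 0.2741, -0.0037]
orientation: [0.003, 3.141, 0.002]
contact_force: [-9.3, -6.0, 43.0]
grip_width: 0.0385
gripper_force: 25.3
```

```bash
python3 - <<'E'
from h import *
to(422,273.5,5,0)
a=r.grab_frame("scene")[150:210,245:305]
cv2.imwrite("pics/g4.png",cv2.resize(a,(600,600),interpolation=2))
print(((proj("scene",[[.422,.254,.0],[.422,.254,.01],[.422,.254,.02]])-[245,150])*10).round())
E
```

```text
tcp [422.6 274.1  -3.7] yaw -0.1 w 38.5 F [-9.3 -6.  43. ] t 7.72 tilt [0.    0.001]
rz -0.1 dx 0.6 dy -0.6 dz -8.7
[[297. 466.]
 [294. 446.]
 [292. 427.]]
```

View pics/g4.png

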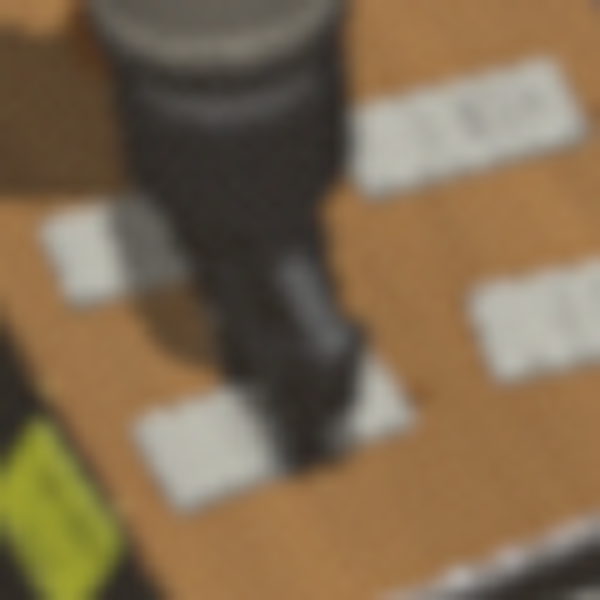

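Contact with the pack's top (z = 9 mm) came at TCP z ≈ -3 mm. So at this opening the tips really sit about 12 mm above the reported TCP height, and I'll use that measured offset.

Emit:
step_arm([
  {"rx":0,"ry":0,"rz":0,"dx":0,"dy":0,"dz":-8,"gripper":-0.1},
  {"rx":0,"ry":0,"rz":0,"dx":0,"dy":0,"dz":0,"gripper":0.25},
  {"rx":0,"ry":0,"rz":0,"dx":0,"dy":0,"dz":0,"gripper":0.25},
  {"rx":0,"ry":0,"rz":0,"dx":0,"dy":0,"dz":0,"gripper":0.25},
  {"rx":0,"ry":0,"rz":0,"dx":0,"dy":0,"dz":6,"gripper":0.25},
  {"rx":0,"ry":0,"rz":0,"dx":0,"dy":0,"dz":4,"gripper":0.25},
  {"rx":0,"ry":0,"rz":0,"dx":0,"dy":0,"dz":0,"gripper":0.25},
])

```text
clock: 8.65
tcp_pos: [0.4219, 0.2735, -0.0094]
orientation: [-0.003, -3.141, 0.001]
contact_force: [-0.2, -0.2, 0.1]
grip_width: 0.0533
gripper_force: 0.0
```

Emit:
step_arm([
  {"rx":0,"ry":0,"rz":0,"dx":0,"dy":0,"dz":1,"gripper":-0.1},
  {"rx":0,"ry":0,"rz":0,"dx":0,"dy":0,"dz":0,"gripper":-0.1},
  {"rx":0,"ry":0,"rz":0,"dx":0,"dy":0,"dz":0,"gripper":-0.1},
], grip_force=25)

```text
clock: 9.02
tcp_pos: [0.4223, 0.2738, -0.0094]
orientation: [0.003, 3.142, 0.0]
contact_force: [-1.8, -1.1, 5.9]
grip_width: 0.0412
gripper_force: 25.0
```

Emit:
step_arm([
  {"rx":0,"ry":0,"rz":0,"dx":0,"dy":0,"dz":-8,"gripper":-0.1},
  {"rx":0,"ry":0,"rz":0,"dx":0,"dy":0,"dz":-20,"gripper":-0.1},
  {"rx":0,"ry":0,"rz":0,"dx":0,"dy":-10,"dz":-25,"gripper":-0.1},
  {"rx":0,"ry":0,"rz":0,"dx":-4,"dy":-35,"dz":0,"gripper":-0.1},
  {"rx":0,"ry":0,"rz":0,"dx":-4,"dy":-45,"dz":0,"gripper":-0.1},
  {"rx":0,"ry":0,"rz":0,"dx":-4,"dy":-45,"dz":0,"gripper":-0.1},
  {"rx":0,"ry":0,"rz":0,"dx":-3,"dy":-40,"dz":0,"gripper":-0.1},
  {"rx":0,"ry":0,"rz":0,"dx":-2,"dy":-25,"dz":0,"gripper":-0.1},
  {"rx":0,"ry":0,"rz":0,"dx":0,"dy":-9,"dz":0,"gripper":-0.1},
  {"rx":0,"ry":0,"rz":0,"dx":0,"dy":0,"dz":0,"gripper":-0.1},
])

```text
clock: 10.28
tcp_pos: [0.439, 0.0649, 0.0434]
orientation: [0.004, 3.141, 0.001]
contact_force: [0.0, 0.1, -1.0]
grip_width: 0.041
gripper_force: 25.8
```

```bash
python3 - <<'E'
from h import *
to(439.5,64.7,-4,0.25)
im=r.grab_frame("top"); hsv=cv2.cvtColor(im,cv2.COLOR_BGR2HSV)
w=(hsv[...,1]<60)&(hsv[...,2]>150); w[:180]=0;w[290:]=0
for a,k in comps(w,60,3000): print("white",a,rect("top",k,.009),k.reshape(-1,2).mean(0).round())
E
```

```text
tcp [439.   64.9  43.4] yaw -0.1 w 41.0 F [ 0.   0.1 -1. ] t 10.28 tilt [0. 0.]
rz -0.4 dx -0.5 dy -0.2 dz 47.4
white 157.5 [412.2 127.1  39.3  31.1  88.7] [316. 255.]
white 417.5 [428.7 376.9  86.5  42.2  -5.6] [219. 249.]
white 381.5 [497.1 639.1 147.7 120.8  99.1] [119. 234.]
white 70.0 [529.4 592.1  66.   28.2  19. ] [142. 216.]
white 166.5 [567.8 648.  145.8  12.6  98.1] [119. 201.]
white 462.5 [543.3 376.4  87.1  42.2  -7.3] [221. 208.]
white 386.5 [550.9 267.   79.3  41.8 -11.8] [262. 203.]
white 151.5 [ 584.4 -244.5   37.2   35.7   22. ] [452. 187.]
```

Emit:
step_arm([
  {"rx":0,"ry":0,"rz":-0.3,"dx":-0.5,"dy":0,"dz":20,"gripper":-0.1},
  {"rx":0,"ry":0,"rz":0,"dx":0,"dy":0,"dz":15,"gripper":-0.1},
  {"rx":0,"ry":0,"rz":0,"dx":0,"dy":0,"dz":7,"gripper":-0.1},
  {"rx":0,"ry":0,"rz":0,"dx":0,"dy":0,"dz":3,"gripper":-0.1},
  {"rx":0,"ry":0,"rz":0,"dx":0,"dy":0,"dz":0,"gripper":-0.1},
])

```text
clock: 10.95
tcp_pos: [0.4394, 0.0648, -0.0018]
orientation: [0.005, -3.142, -0.0]
contact_force: [-0.0, -0.3, -0.9]
grip_width: 0.0414
gripper_force: 25.8
```

Emit:
step_arm([
  {"rx":0,"ry":0,"rz":0,"dx":0,"dy":0,"dz":1.5,"gripper":-0.1},
  {"rx":0,"ry":0,"rz":0,"dx":0,"dy":0,"dz":0.5,"gripper":-0.1},
  {"rx":0,"ry":0,"rz":0,"dx":0,"dy":0,"dz":0,"gripper":-0.1},
])

```text
clock: 11.32
tcp_pos: [0.4395, 0.0647, -0.0036]
orientation: [-0.005, 3.141, 0.0]
contact_force: [0.2, 0.4, 0.5]
grip_width: 0.0412
gripper_force: 25.8
```

Emit:
step_arm([
  {"rx":0,"ry":0,"rz":0,"dx":0,"dy":0,"dz":1,"gripper":-0.1},
  {"rx":0,"ry":0,"rz":0,"dx":0,"dy":0,"dz":0,"gripper":-0.1},
])

```text
clock: 11.58
tcp_pos: [0.4395, 0.0647, -0.0044]
orientation: [-0.005, 3.141, 0.0]
contact_force: [-1.4, -0.9, 5.2]
grip_width: 0.0409
gripper_force: 26.3
```

Emit:
step_arm([
  {"rx":0,"ry":0,"rz":0,"dx":0,"dy":0,"dz":0,"gripper":0.1},
  {"rx":0,"ry":0,"rz":0,"dx":0,"dy":0,"dz":0,"gripper":0.1},
  {"rx":0,"ry":0,"rz":0,"dx":0,"dy":0,"dz":-15,"gripper":0.1},
  {"rx":0,"ry":0,"rz":0,"dx":0,"dy":0,"dz":-30,"gripper":0.1},
  {"rx":0,"ry":0,"rz":5.7,"dx":0,"dy":0,"dz":-20,"gripper":0.25},
  {"rx":0,"ry":0,"rz":0,"dx":0,"dy":45,"dz":0,"gripper":0.25},
  {"rx":0,"ry":0,"rz":0,"dx":0,"dy":55,"dz":0,"gripper":0.25},
  {"rx":0,"ry":0,"rz":0,"dx":-5,"dy":55,"dz":0,"gripper":0.25},
  {"rx":0,"ry":0,"rz":0,"dx":-5,"dy":55,"dz":0,"gripper":0.25},
  {"rx":0,"ry":0,"rz":0,"dx":-5,"dy":55,"dz":0,"gripper":0.25},
  {"rx":0,"ry":0,"rz":0,"dx":-5,"dy":40,"dz":0,"gripper":0.25},
  {"rx":0,"ry":0,"rz":0,"dx":0,"dy":0,"dz":0,"gripper":0.25},
])

```text
clock: 13.08
tcp_pos: [0.4882, 0.3709, 0.0612]
orientation: [0.143, 3.137, 0.005]
contact_force: [0.2, -0.4, -0.8]
grip_width: 0.0533
gripper_force: 0.0
```

```bash
python3 - <<'E'
from h import *
to(428.3,376.3,-9.4,-5.6)
im=r.grab_frame("top"); hsv=cv2.cvtColor(im,cv2.COLOR_BGR2HSV)
w=(hsv[...,1]<60)&(hsv[...,2]>150); w[:180]=0;w[290:]=0; w[:,:200]=0
for a,k in comps(w,60,3000): print("white",a,rect("top",k,.014),k.reshape(-1,2).mean(0).round())
E
```

```text
tcp [488.2 370.9  61.2] yaw -5.2 w 53.3 F [ 0.2 -0.4 -0.8] t 13.07 tilt [0.001 0.003]
rz 0.4 dx 60.1 dy -0.5 dz 70.6
white 486.5 [428.4 375.5  86.5  42.   -5.6] [220. 251.]
white 495.0 [4.406e+02 6.350e+01 8.670e+01 4.230e+01 2.000e-01] [340. 244.]
white 502.0 [440.8 126.5  88.4  42.4   0.9] [315. 244.]
white 191.0 [446.2  95.3 169.9 130.   90.6] [321. 244.]
white 904.0 [442.1 -92.6 226.7 197.6   5. ] [389. 242.]
white 343.5 [549.6 374.1  72.4  41.9  -7.3] [222. 204.]
white 464.5 [546.1 267.3  87.4  41.8 -12. ] [262. 206.]
white 150.5 [ 583.1 -242.8   36.1   35.7   20.4] [452. 187.]
```

Emit:
step_arm([
  {"rx":0,"ry":0,"rz":0.4,"dx":30,"dy":0,"dz":10,"gripper":0.25},
  {"rx":0,"ry":0,"rz":0,"dx":30,"dy":0,"dz":10,"gripper":0.25},
  {"rx":0,"ry":0,"rz":0,"dx":0,"dy":0,"dz":20,"gripper":0.25},
  {"rx":0,"ry":0,"rz":0,"dx":0,"dy":0,"dz":20,"gripper":0.25},
  {"rx":0,"ry":0,"rz":0,"dx":0,"dy":0,"dz":7,"gripper":0.25},
  {"rx":0,"ry":0,"rz":0,"dx":0,"dy":0,"dz":3,"gripper":0.25},
  {"rx":0,"ry":0,"rz":0,"dx":0,"dy":0,"dz":0,"gripper":0.25},
])

```text
clock: 14.0
tcp_pos: [0.4294, 0.3765, -0.0068]
orientation: [0.16, 3.135, 0.011]
contact_force: [-4.1, 6.5, 11.8]
grip_width: 0.0533
gripper_force: 6.2
```

Emit:
step_arm([
  {"rx":0,"ry":0,"rz":0,"dx":0,"dy":0,"dz":0,"gripper":-0.1},
  {"rx":0,"ry":0,"rz":0,"dx":0,"dy":0,"dz":0,"gripper":-0.1},
  {"rx":0,"ry":0,"rz":0,"dx":0,"dy":0,"dz":0,"gripper":-0.1},
])

```text
clock: 14.38
tcp_pos: [0.4299, 0.3802, -0.004]
orientation: [0.157, 3.134, 0.02]
contact_force: [-10.1, 8.3, 32.8]
grip_width: 0.0387
gripper_force: 17.2
```

```bash
python3 - <<'E'
from h import *
to(428.3,376.3,-9.4,-5.6)
E
```

```text
tcp [429.9 380.2  -4. ] yaw -5.7 w 38.7 F [-10.1   8.3  32.8] t 14.38 tilt [0.005 0.013]
rz -0.1 dx 1.2 dy -4.1 dz 5.4
```

Emit:
step_arm([
  {"rx":0,"ry":0,"rz":0,"dx":0,"dy":0,"dz":-15,"gripper":-0.1},
  {"rx":0,"ry":0,"rz":0,"dx":0,"dy":0,"dz":-20,"gripper":0.25},
  {"rx":0,"ry":0,"rz":0,"dx":-20,"dy":0,"dz":-20,"gripper":0.25},
  {"rx":0,"ry":0,"rz":0,"dx":-40,"dy":0,"dz":0,"gripper":0.25},
  {"rx":0,"ry":0,"rz":0,"dx":0,"dy":0,"dz":0,"gripper":0.25},
])

```text
clock: 15.0
tcp_pos: [0.4926, 0.3632, 0.0464]
orientation: [0.171, 3.134, -0.001]
contact_force: [-0.1, -0.1, -0.2]
grip_width: 0.0535
gripper_force: 0.0
```

```bash
python3 - <<'E'
from h import *
to(428.3,376.3,-9.4,-5.6)
for n in("top","scene"):
    im=r.grab_frame(n); hsv=cv2.cvtColor(im,cv2.COLOR_BGR2HSV)
    w=(hsv[...,1]<60)&(hsv[...,2]>150); w[:150]=0;w[290:]=0; w[:,:200]=0
    if n=="scene": w[240:]=0;w[:,:245]=0;w[:,325:]=0
    for a,k in comps(w,60,600): print(n,a,rect(n,k,.009),k.reshape(-1,2).mean(0).round())
    cv2.imwrite(f"pics/{n}5.png",im)
a=cv2.imread("pics/scene5.png")[120:210,230:330]; b=cv2.imread("pics/top5.png")[180:280,180:290]
cv2.imwrite("pics/c5.png",np.hstack([cv2.resize(i,(400,400),interpolation=2) for i in(a,b)]))
E
```

```text
tcp [492.6 363.2  46.4] yaw -6.3 w 53.5 F [-0.1 -0.1 -0.2] t 15.0 tilt [ 0.003 -0.001]
rz -0.7 dx 65.3 dy 6.7 dz 55.8
top 437.5 [428.2 375.7  86.9  42.1  -5.6] [222. 250.]
top 496.0 [4.408e+02 6.320e+01 8.720e+01 4.260e+01 2.000e-01] [340. 244.]
top 503.0 [441.  126.6  88.9  42.6   0.9] [315. 244.]
top 191.0 [446.4  95.2 170.8 130.7  90.6] [321. 244.]
top 268.0 [555.4 374.7  62.5  41.9  -6.9] [223. 202.]
top 464.0 [546.8 267.9  87.8  42.5 -12. ] [262. 206.]
top 150.5 [ 584.1 -244.7   36.3   35.9   20.4] [452. 187.]
top 230.5 [652.5 306.6 225.8  10.7  90.1] [248. 167.]
scene 244.0 [ 4.389e+02  6.450e+01  8.540e+01  4.100e+01 -3.000e-01] [304. 232.]
scene 236.5 [439.7 127.7  85.8  41.3   0.7] [295. 219.]
scene 201.5 [544.5 264.2  88.5  45.4 -12.8] [304. 181.]
scene 191.5 [425.7 372.2  87.2  46.1  -5.5] [262. 173.]
scene 140.0 [547.8 371.7  74.7  46.5  -6.4] [293. 162.]
```

View pics/c5.png

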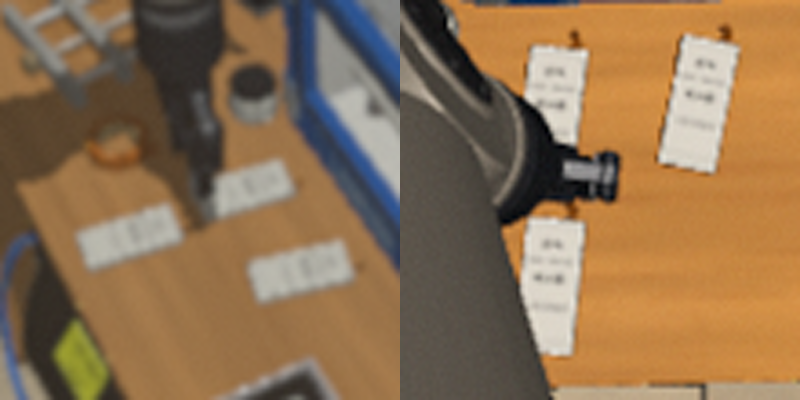

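```bash
python3 - <<'E'
from h import *
def f(x,y,z,yaw,w): 
    t=np.radians(yaw); return [(x+np.sin(t)*w)/1000,(y-np.cos(t)*w)/1000,z/1000]
print("A scene exp", proj("scene",[f(422.6,274.1,9,0,19.2+7)]).round(1),"seen 275.5 197")
print("B scene exp", proj("scene",[f(492.6,363.2,60,-6.3,26.7+7),f(492.6,363.2,30,-6.3,26.7+7)]).round(1),"seen 281.8 169.1")
print("A knuckle", [ray("top",[[280.75,251]],z).round(4) for z in(.06,.1)],"tcp 422 273.7 z5 w38.7")
print("B knuckle", [ray("top",[[237.75,223.75]],z).round(4) for z in(.1,.14)],"tcp 492.6 363.2 z46.4 w53.5")
E
```

```text
A scene exp [[275.3 195.9]] seen 275.5 197
B scene exp [[281.7 164. ]
 [282.3 170.2]] seen 281.8 169.1
A knuckle [array([[0.4235, 0.2126, 0.06  ]]), array([[0.4226, 0.2085, 0.1   ]])] tcp 422 273.7 z5 w38.7
B knuckle [array([[0.49  , 0.3114, 0.1   ]]), array([[0.486 , 0.3025, 0.14  ]])] tcp 492.6 363.2 z46.4 w53.5
```

Pack B did not move; one fingertip came down on its edge. I'll retry with the fingers wider, so they centre themselves on it.

Emit:
step_arm([
  {"rx":0,"ry":0,"rz":-0.7,"dx":35,"dy":6.5,"dz":0,"gripper":0.65},
  {"rx":0,"ry":0,"rz":0,"dx":30,"dy":0,"dz":0,"gripper":0.65},
  {"rx":0,"ry":0,"rz":0,"dx":0,"dy":0,"dz":20,"gripper":0.65},
  {"rx":0,"ry":0,"rz":0,"dx":0,"dy":0,"dz":12,"gripper":0.65},
  {"rx":0,"ry":0,"rz":0,"dx":0,"dy":0,"dz":0,"gripper":0.65},
])

```text
clock: 15.72
tcp_pos: [0.4237, 0.3781, 0.0123]
orientation: [-0.143, -3.137, 0.003]
contact_force: [-0.2, -0.1, 0.0]
grip_width: 0.0707
gripper_force: 0.0
```

```bash
python3 - <<'E'
from h import *
to(428.3,376.3,-9.4,-5.6)
print(r.get_obs()["joints"].round(3))
E
```

```text
tcp [423.7 378.1  12.3] yaw -5.2 w 70.7 F [-0.2 -0.1  0. ] t 15.72 tilt [-0.002 -0.002]
rz 0.4 dx -4.7 dy -1.3 dz 21.7
[-0.909  0.586  0.092  1.963 -0.09   0.599  0.721]
```

Emit:
step_arm([
  {"rx":0,"ry":0,"rz":0.4,"dx":-4.5,"dy":-1,"dz":8,"gripper":0.65},
  {"rx":0,"ry":0,"rz":0,"dx":0,"dy":0,"dz":8,"gripper":0.65},
  {"rx":0,"ry":0,"rz":0,"dx":0,"dy":0,"dz":5,"gripper":0.65},
  {"rx":0,"ry":0,"rz":0,"dx":0,"dy":0,"dz":0,"gripper":0.65},
])

```text
clock: 16.23
tcp_pos: [0.4287, 0.3773, -0.0083]
orientation: [-0.154, -3.137, 0.001]
contact_force: [0.3, 0.1, -0.1]
grip_width: 0.0706
gripper_force: 0.0
```

Emit:
step_arm([
  {"rx":0,"ry":0,"rz":0,"dx":0,"dy":0,"dz":1,"gripper":-0.1},
  {"rx":0,"ry":0,"rz":0,"dx":0,"dy":0,"dz":0,"gripper":-0.1},
  {"rx":0,"ry":0,"rz":0,"dx":0,"dy":0,"dz":0,"gripper":-0.1},
  {"rx":0,"ry":0,"rz":0,"dx":0,"dy":0,"dz":0,"gripper":-0.1},
])

```text
clock: 16.73
tcp_pos: [0.429, 0.3778, -0.0085]
orientation: [0.154, 3.138, 0.001]
contact_force: [-0.5, 0.5, 2.1]
grip_width: 0.0409
gripper_force: 25.6
```

Emit:
step_arm([
  {"rx":0,"ry":0,"rz":0,"dx":0,"dy":0,"dz":-10,"gripper":-0.1},
  {"rx":0,"ry":0,"rz":0,"dx":0,"dy":0,"dz":-30,"gripper":-0.1},
  {"rx":0,"ry":0,"rz":0,"dx":0,"dy":0,"dz":-40,"gripper":-0.1},
  {"rx":0,"ry":0,"rz":-5.8,"dx":0,"dy":0,"dz":-30,"gripper":-0.1},
  {"rx":0,"ry":0,"rz":0,"dx":-5,"dy":-30,"dz":0,"gripper":-0.1},
  {"rx":0,"ry":0,"rz":0,"dx":-10,"dy":-45,"dz":0,"gripper":-0.1},
  {"rx":0,"ry":0,"rz":0,"dx":-10,"dy":-50,"dz":0,"gripper":-0.1},
  {"rx":0,"ry":0,"rz":0,"dx":0,"dy":-50,"dz":0,"gripper":-0.1},
  {"rx":0,"ry":0,"rz":0,"dx":0,"dy":-50,"dz":0,"gripper":-0.1},
  {"rx":0,"ry":0,"rz":0,"dx":0,"dy":-50,"dz":0,"gripper":-0.1},
  {"rx":0,"ry":0,"rz":0,"dx":0,"dy":-50,"dz":0,"gripper":-0.1},
  {"rx":0,"ry":0,"rz":0,"dx":0,"dy":-50,"dz":0,"gripper":-0.1},
  {"rx":0,"ry":0,"rz":0,"dx":5,"dy":-50,"dz":0,"gripper":-0.1},
  {"rx":0,"ry":0,"rz":0,"dx":5,"dy":-45,"dz":0,"gripper":-0.1},
  {"rx":0,"ry":0,"rz":0,"dx":5,"dy":-40,"dz":0,"gripper":-0.1},
  {"rx":0,"ry":0,"rz":0,"dx":0,"dy":0,"dz":0,"gripper":-0.1},
])

```text
clock: 18.73
tcp_pos: [0.4398, -0.1357, 0.1018]
orientation: [0.005, 3.141, -0.002]
contact_force: [0.2, -0.0, -0.2]
grip_width: 0.0409
gripper_force: 25.6
```

```bash
python3 - <<'E'
from h import *
to(440.3,-138.8,-4,0.25)
E
```

```text
tcp [ 439.8 -135.7  101.8] yaw -0.2 w 40.9 F [ 0.2 -0.  -0.2] t 18.73 tilt [ 0.    -0.001]
rz -0.4 dx -0.5 dy -3.1 dz 105.8
```

Emit:
step_arm([
  {"rx":0,"ry":0,"rz":-0.4,"dx":-0.5,"dy":-3,"dz":20,"gripper":-0.1},
  {"rx":0,"ry":0,"rz":0,"dx":0,"dy":0,"dz":35,"gripper":-0.1},
  {"rx":0,"ry":0,"rz":0,"dx":0,"dy":0,"dz":27,"gripper":-0.1},
  {"rx":0,"ry":0,"rz":0,"dx":0,"dy":0,"dz":15,"gripper":-0.1},
  {"rx":0,"ry":0,"rz":0,"dx":0,"dy":0,"dz":5,"gripper":-0.1},
  {"rx":0,"ry":0,"rz":0,"dx":0,"dy":0,"dz":2,"gripper":-0.1},
  {"rx":0,"ry":0,"rz":0,"dx":0,"dy":0,"dz":0,"gripper":-0.1},
])

```text
clock: 19.6
tcp_pos: [0.4417, -0.1355, -0.0022]
orientation: [-0.016, 3.14, -0.0]
contact_force: [0.1, 0.2, -0.9]
grip_width: 0.0408
gripper_force: 25.6
```

Emit:
step_arm([
  {"rx":0,"ry":0,"rz":0,"dx":0,"dy":0,"dz":1.5,"gripper":-0.1},
  {"rx":0,"ry":0,"rz":0,"dx":0,"dy":0,"dz":0,"gripper":-0.1},
])

```text
clock: 19.85
tcp_pos: [0.4417, -0.1355, -0.0036]
orientation: [-0.016, 3.14, -0.0]
contact_force: [-1.7, 0.5, 5.0]
grip_width: 0.0412
gripper_force: 26.1
```

Emit:
step_arm([
  {"rx":0,"ry":0,"rz":0,"dx":0,"dy":0,"dz":0,"gripper":0.1},
  {"rx":0,"ry":0,"rz":0,"dx":0,"dy":0,"dz":0,"gripper":0.1},
  {"rx":0,"ry":0,"rz":0,"dx":0,"dy":0,"dz":-15,"gripper":0.1},
  {"rx":0,"ry":0,"rz":0,"dx":0,"dy":0,"dz":-40,"gripper":0.1},
  {"rx":0,"ry":0,"rz":0,"dx":0,"dy":0,"dz":-45,"gripper":0.65},
  {"rx":0,"ry":0,"rz":0,"dx":-10,"dy":45,"dz":0,"gripper":0.65},
  {"rx":0,"ry":0,"rz":0,"dx":-15,"dy":50,"dz":0,"gripper":0.65},
  {"rx":0,"ry":0,"rz":0,"dx":-20,"dy":50,"dz":0,"gripper":0.65},
  {"rx":0,"ry":0,"rz":0,"dx":-20,"dy":50,"dz":0,"gripper":0.65},
  {"rx":0,"ry":0,"rz":0,"dx":-20,"dy":50,"dz":0,"gripper":0.65},
  {"rx":0,"ry":0,"rz":0,"dx":-20,"dy":50,"dz":0,"gripper":0.65},
  {"rx":0,"ry":0,"rz":0,"dx":0,"dy":50,"dz":20,"gripper":0.65},
  {"rx":0,"ry":0,"rz":0,"dx":0,"dy":50,"dz":20,"gripper":0.65},
  {"rx":0,"ry":0,"rz":6,"dx":0,"dy":0,"dz":0,"gripper":0.65},
  {"rx":0,"ry":0,"rz":6.5,"dx":0,"dy":0,"dz":0,"gripper":0.65},
  {"rx":0,"ry":0,"rz":0,"dx":0,"dy":0,"dz":0,"gripper":0.65},
])

```text
clock: 21.85
tcp_pos: [0.542, 0.2608, 0.0565]
orientation: [0.324, 3.124, -0.0]
contact_force: [0.2, -0.0, -0.0]
grip_width: 0.0702
gripper_force: 0.0
```

```bash
python3 - <<'E'
from h import *
to(546.5,267.7,-9.4,-12.2)
for n in("top","scene"):
    im=r.grab_frame(n); hsv=cv2.cvtColor(im,cv2.COLOR_BGR2HSV)
    w=(hsv[...,1]<60)&(hsv[...,2]>150); w[:150]=0;w[290:]=0; w[:,:200]=0
    if n=="scene": w[:,:245]=0;w[:,365:]=0
    for a,k in comps(w,60,600): print(n,a,rect(n,k,.011),k.reshape(-1,2).mean(0).round())
E
```

```text
tcp [542.  260.8  56.5] yaw -11.8 w 70.2 F [ 0.2 -0.  -0. ] t 21.85 tilt [ 0. -0.]
rz 0.4 dx -2.9 dy 7.7 dz 65.9
top 495.5 [4.408e+02 6.330e+01 8.700e+01 4.240e+01 3.000e-01] [340. 244.]
top 503.0 [441.  126.5  88.7  42.6   0.9] [315. 244.]
top 505.0 [ 4.424e+02 -1.373e+02  8.880e+01  4.260e+01  4.000e-01] [416. 241.]
top 197.5 [446.3  95.3 170.5 130.4  90.6] [321. 244.]
top 151.5 [ 584.  -243.8   37.1   35.6   22. ] [452. 187.]
top 89.0 [653.5 234.3  81.5  11.1  88.6] [274. 166.]
scene 313.5 [ 4.405e+02 -1.369e+02  8.510e+01  3.980e+01  2.000e-01] [338. 282.]
scene 556.5 [439.5  -8.2 220.6  62.5   6.3] [315. 249.]
scene 257.5 [ 4.382e+02  6.320e+01  8.520e+01  4.110e+01 -3.000e-01] [304. 233.]
scene 236.5 [439.1 126.2  85.7  41.2   0.7] [295. 219.]
scene 64.5 [515.4 268.9  45.3  30.4  77.3] [297. 183.]
scene 61.0 [571.3 256.6  49.2  32.   62.3] [312. 180.]
scene 135.0 [680.7 328.2 105.7  40.7  88. ] [328. 157.]
```

Emit:
step_arm([
  {"rx":0,"ry":0,"rz":0.4,"dx":-3,"dy":7.5,"dz":20,"gripper":0.65},
  {"rx":0,"ry":0,"rz":0,"dx":0,"dy":0,"dz":20,"gripper":0.65},
  {"rx":0,"ry":0,"rz":0,"dx":0,"dy":0,"dz":14,"gripper":0.65},
  {"rx":0,"ry":0,"rz":0,"dx":0,"dy":0,"dz":7,"gripper":0.65},
  {"rx":0,"ry":0,"rz":0,"dx":0,"dy":0,"dz":4,"gripper":0.65},
  {"rx":0,"ry":0,"rz":0,"dx":0,"dy":0,"dz":0,"gripper":0.65},
])

```text
clock: 22.7
tcp_pos: [0.5466, 0.2673, -0.0092]
orientation: [0.337, 3.123, 0.0]
contact_force: [-0.2, 1.1, 0.3]
grip_width: 0.0706
gripper_force: 0.0
```

```bash
python3 - <<'E'
from h import *
to(546.5,267.7,-9,-12.2)
E
```

```text
tcp [546.6 267.3  -9.2] yaw -12.3 w 70.6 F [-0.2  1.1  0.3] t 22.7 tilt [0. 0.]
rz -0.1 dx 0.2 dy 0.3 dz -0.2
```

Emit:
step_arm([
  {"rx":0,"ry":0,"rz":0,"dx":0,"dy":0,"dz":0,"gripper":-0.1},
  {"rx":0,"ry":0,"rz":0,"dx":0,"dy":0,"dz":0,"gripper":-0.1},
  {"rx":0,"ry":0,"rz":0,"dx":0,"dy":0,"dz":0,"gripper":-0.1},
  {"rx":0,"ry":0,"rz":0,"dx":0,"dy":0,"dz":0,"gripper":-0.1},
])

```text
clock: 23.2
tcp_pos: [0.5469, 0.2676, -0.0086]
orientation: [0.337, 3.123, 0.001]
contact_force: [-1.9, -0.8, 6.1]
grip_width: 0.0411
gripper_force: 25.7
```

Emit:
step_arm([
  {"rx":0,"ry":0,"rz":0,"dx":0,"dy":0,"dz":-10,"gripper":-0.1},
  {"rx":0,"ry":0,"rz":0,"dx":0,"dy":0,"dz":-30,"gripper":-0.1},
  {"rx":0,"ry":0,"rz":0,"dx":0,"dy":0,"dz":-40,"gripper":-0.1},
  {"rx":0,"ry":0,"rz":-6.2,"dx":0,"dy":0,"dz":-30,"gripper":-0.1},
  {"rx":0,"ry":0,"rz":-6.3,"dx":0,"dy":0,"dz":0,"gripper":-0.1},
  {"rx":0,"ry":0,"rz":0,"dx":15,"dy":-40,"dz":0,"gripper":-0.1},
  {"rx":0,"ry":0,"rz":0,"dx":15,"dy":-50,"dz":0,"gripper":-0.1},
  {"rx":0,"ry":0,"rz":0,"dx":15,"dy":-50,"dz":0,"gripper":-0.1},
  {"rx":0,"ry":0,"rz":0,"dx":15,"dy":-50,"dz":0,"gripper":-0.1},
  {"rx":0,"ry":0,"rz":0,"dx":15,"dy":-50,"dz":0,"gripper":-0.1},
  {"rx":0,"ry":0,"rz":0,"dx":15,"dy":-50,"dz":0,"gripper":-0.1},
  {"rx":0,"ry":0,"rz":0,"dx":16,"dy":-50,"dz":0,"gripper":-0.1},
  {"rx":0,"ry":0,"rz":0,"dx":0,"dy":0,"dz":0,"gripper":-0.1},
])

```text
clock: 24.82
tcp_pos: [0.4399, -0.077, 0.1011]
orientation: [-0.007, -3.141, 0.002]
contact_force: [0.2, 0.7, -1.4]
grip_width: 0.0412
gripper_force: 25.6
```

```bash
python3 - <<'E'
from h import *
to(440.3,-75,-3,0.25)
E
```

```text
tcp [439.9 -77.  101.1] yaw -0.3 w 41.2 F [ 0.2  0.7 -1.4] t 24.82 tilt [-0.    -0.001]
rz -0.5 dx -0.4 dy 2.0 dz 104.1
```

Emit:
step_arm([
  {"rx":0,"ry":0,"rz":-0.5,"dx":-0.4,"dy":2,"dz":0,"gripper":-0.1},
  {"rx":0,"ry":0,"rz":0,"dx":0,"dy":0,"dz":25,"gripper":-0.1},
  {"rx":0,"ry":0,"rz":0,"dx":0,"dy":0,"dz":25,"gripper":-0.1},
  {"rx":0,"ry":0,"rz":0,"dx":0,"dy":0,"dz":0,"gripper":-0.1},
])

```text
clock: 25.32
tcp_pos: [0.4413, -0.0693, 0.0496]
orientation: [0.024, -3.138, -0.001]
contact_force: [0.1, 0.2, 0.1]
grip_width: 0.0408
gripper_force: 25.6
```

```bash
python3 - <<'E'
from h import *
to(440.3,-75,-2,0.25)
E
```

```text
tcp [441.3 -69.3  49.6] yaw 0.9 w 40.8 F [0.1 0.2 0.1] t 25.32 tilt [-0.003  0.   ]
rz 0.6 dx 1.0 dy -5.7 dz 51.6
```

Emit:
step_arm([
  {"rx":0,"ry":0,"rz":0.6,"dx":1,"dy":-5.5,"dz":0,"gripper":-0.1},
  {"rx":0,"ry":0,"rz":0,"dx":0,"dy":0,"dz":20,"gripper":-0.1},
  {"rx":0,"ry":0,"rz":0,"dx":0,"dy":0,"dz":0,"gripper":-0.1},
  {"rx":0,"ry":0,"rz":0,"dx":0,"dy":0,"dz":0,"gripper":-0.1},
])

```text
clock: 25.82
tcp_pos: [0.4417, -0.0765, 0.0316]
orientation: [-0.002, 3.14, 0.0]
contact_force: [1.0, -0.3, -0.4]
grip_width: 0.0411
gripper_force: 25.6
```

```bash
python3 - <<'E'
from h import *
to(440.3,-75,-2,0.25)
E
```

```text
tcp [441.7 -76.5  31.6] yaw 0.1 w 41.1 F [ 1.  -0.3 -0.4] t 25.82 tilt [0.001 0.   ]
rz -0.2 dx 1.4 dy 1.5 dz 33.6
```

Emit:
step_arm([
  {"rx":0,"ry":0,"rz":0,"dx":1,"dy":1,"dz":18,"gripper":-0.1},
  {"rx":0,"ry":0,"rz":0,"dx":0,"dy":0,"dz":10,"gripper":-0.1},
  {"rx":0,"ry":0,"rz":0,"dx":0,"dy":0,"dz":4,"gripper":-0.1},
  {"rx":0,"ry":0,"rz":0,"dx":0,"dy":0,"dz":0,"gripper":-0.1},
])

```text
clock: 26.32
tcp_pos: [0.4402, -0.0756, -0.0012]
orientation: [0.002, -3.141, 0.0]
contact_force: [0.5, -0.4, -0.0]
grip_width: 0.0411
gripper_force: 25.6
```

Emit:
step_arm([
  {"rx":0,"ry":0,"rz":0,"dx":0,"dy":0,"dz":1.5,"gripper":-0.1},
  {"rx":0,"ry":0,"rz":0,"dx":0,"dy":0,"dz":0,"gripper":-0.1},
])

```text
clock: 26.58
tcp_pos: [0.4402, -0.0755, -0.0026]
orientation: [-0.002, 3.141, 0.0]
contact_force: [-0.6, -0.9, -1.0]
grip_width: 0.0411
gripper_force: 25.6
```

Emit:
step_arm([
  {"rx":0,"ry":0,"rz":0,"dx":0,"dy":0,"dz":1.2,"gripper":-0.1},
  {"rx":0,"ry":0,"rz":0,"dx":0,"dy":0,"dz":0,"gripper":-0.1},
])

```text
clock: 26.82
tcp_pos: [0.4403, -0.0755, -0.0036]
orientation: [-0.002, 3.141, 0.0]
contact_force: [-2.0, 0.4, 5.2]
grip_width: 0.0411
gripper_force: 26.1
```

Emit:
step_arm([
  {"rx":0,"ry":0,"rz":0,"dx":0,"dy":0,"dz":0,"gripper":0.1},
  {"rx":0,"ry":0,"rz":0,"dx":0,"dy":0,"dz":0,"gripper":0.1},
  {"rx":0,"ry":0,"rz":0,"dx":0,"dy":0,"dz":-15,"gripper":0.1},
  {"rx":0,"ry":0,"rz":0,"dx":0,"dy":0,"dz":-40,"gripper":0.1},
  {"rx":0,"ry":0,"rz":0,"dx":0,"dy":0,"dz":-45,"gripper":0.1},
  {"rx":0,"ry":0,"rz":0,"dx":-40,"dy":-40,"dz":0,"gripper":-0.3},
  {"rx":0,"ry":0,"rz":0,"dx":-10,"dy":-40,"dz":0,"gripper":-0.3},
  {"rx":0,"ry":0,"rz":0,"dx":0,"dy":0,"dz":0,"gripper":-0.3},
])

```text
clock: 27.82
tcp_pos: [0.4909, -0.159, 0.0973]
orientation: [0.006, 3.14, -0.003]
contact_force: [-0.1, 0.3, -0.0]
grip_width: 0.0295
gripper_force: 0.0
```

```bash
python3 - <<'E'
from h import *
to(547,8,20,0)
cs={}
for n in("top","scene"):
    im=r.grab_frame(n); cv2.imwrite(f"pics/{n}6.png",im); hsv=cv2.cvtColor(im,cv2.COLOR_BGR2HSV)
    w=(hsv[...,1]<60)&(hsv[...,2]>150); w[:150]=0;w[300:]=0; w[:,:200]=0
    for a,k in comps(w,60,700): print(n,a,rect(n,k,.014),k.reshape(-1,2).mean(0).round())
    # predicted post/knob location
    print(n,proj(n,[[.547,.008,.047],[.447,-.005,.05]]).round(1))
    d=hsv[...,2]<60
    for P in ([.547,.008,.047],[.447,-.005,.05]):
        u,v=proj(n,P)[0].astype(int)
        m=np.zeros_like(d); m[v-12:v+13,u-12:u+13]=d[v-12:v+13,u-12:u+13]
        for a,k in comps(m,8,400): print("   dark",a,k.reshape(-1,2).mean(0).round(1),cv2.boundingRect(k))
a=cv2.imread("pics/scene6.png")[195:305,275:385]; b=cv2.imread("pics/top6.png")[185:295,310:420]
cv2.imwrite("pics/c6.png",np.hstack([cv2.resize(i,(400,400),interpolation=2) for i in(a,b)]))
E
```

```text
tcp [ 490.9 -159.    97.3] yaw -0.2 w 29.5 F [-0.1  0.3 -0. ] t 27.82 tilt [ 0.002 -0.002]
rz -0.2 dx -56.1 dy 167.0 dz 77.3
top 85.0 [398.4  79.6 137.2  39.8  94.3] [338. 264.]
top 339.5 [430.1  62.7  65.   41.7  -1.7] [340. 250.]
top 499.5 [ 4.41e+02 -7.65e+01  8.85e+01  4.23e+01  1.00e-01] [393. 243.]
top 588.5 [425.  -68.4 189.6 159.8 111.2] [387. 259.]
top 504.0 [ 4.423e+02 -1.366e+02  8.850e+01  4.230e+01  3.000e-01] [416. 241.]
top 463.5 [542.5 375.1  86.7  41.9  -7.3] [221. 208.]
top 111.0 [ 587.  -241.    36.3   28.5  115. ] [451. 186.]
top 234.5 [651.5 305.7 224.6  11.2  90.2] [248. 167.]
top 81.5 [ 642.2 -273.5   86.    10.9   -1.4] [462. 165.]
top [[360.5 200.8]
 [367.4 239.7]]
   dark 30.0 [361.4 201. ] (358, 198, 8, 7)
   dark 75.5 [366.  239.6] (362, 230, 9, 21)
   dark 55.5 [377.8 238.8] (376, 227, 4, 25)
scene 369.5 [243.7 -58.5 102.   51.7 -28.7] [264. 294.]
scene 137.0 [ 585.3 -234.5   39.1   37.5   21.6] [400. 287.]
scene 68.5 [ 966.8 -442.3   63.9   16.4   92.2] [554. 287.]
scene 358.0 [ 4.393e+02 -1.386e+02  8.580e+01  4.040e+01  2.000e-01] [337. 283.]
scene 122.0 [ 672.1 -273.8  214.6   10.9   -3. ] [432. 285.]
scene 125.5 [ 950.  -348.8   46.8   36.3   40.9] [523. 265.]
scene 324.5 [438.  -78.5  85.3  40.7   0.5] [326. 267.]
scene 443.5 [ 8.555e+02 -3.164e+02  1.148e+02  5.310e+01  2.000e-01] [489. 268.]
scene 538.0 [124.2  52.9 172.   45.5  89.3] [211. 278.]
scene 390.5 [405.7  -9.4 156.   51.8  -1.3] [307. 254.]
scene 179.5 [ 4.258e+02  6.110e+01  6.190e+01  4.140e+01 -3.000e-01] [300. 234.]
scene 117.0 [1165.3 -383.9  171.8   11.6   91.6] [581. 245.]
scene 176.5 [538.6 367.6  88.1  45.8  -8.1] [290. 162.]
scene 161.0 [1100.1  109.3  126.9   55.6  -28.4] [452. 152.]
scene 141.0 [288.8 552.   65.9  63.1 -17.1] [208. 154.]
scene [[343.6 224.7]
 [317.2 240.1]]
   dark 116.0 [348.5 229.5] (342, 222, 14, 15)
   dark 108.5 [316.7 237.9] (305, 228, 22, 18)
```

View pics/c6.png

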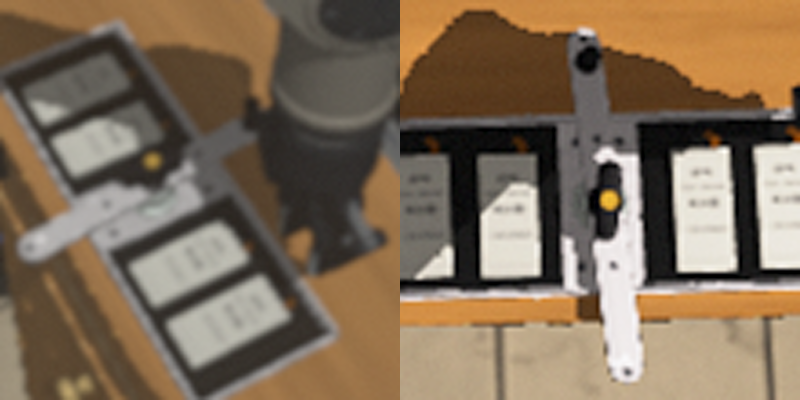

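Four packs lie in the wells, the spare is untouched, and the bar is still parked with its post at top-view pixel (361,201). Next I'll grip the post.

Emit:
step_arm([
  {"rx":0,"ry":0,"rz":-6.2,"dx":0,"dy":0,"dz":0,"gripper":-0.05},
  {"rx":0,"ry":0,"rz":0,"dx":-15,"dy":40,"dz":0,"gripper":-0.05},
  {"rx":0,"ry":0,"rz":0,"dx":-20,"dy":45,"dz":0,"gripper":-0.05},
  {"rx":0,"ry":0,"rz":0,"dx":-20,"dy":45,"dz":0,"gripper":-0.05},
  {"rx":0,"ry":0,"rz":0,"dx":-15,"dy":25,"dz":0,"gripper":-0.05},
  {"rx":0,"ry":0,"rz":0,"dx":0,"dy":0,"dz":0,"gripper":-0.05},
  {"rx":0,"ry":0,"rz":0,"dx":0,"dy":0,"dz":0,"gripper":-0.05},
])

```text
clock: 28.8
tcp_pos: [0.5418, 0.0063, 0.096]
orientation: [0.173, -3.136, 0.0]
contact_force: [-0.0, -0.4, 0.7]
grip_width: 0.0407
gripper_force: 0.0
```

```bash
python3 - <<'E'
from h import *
p=ray("top",[[361.4,201.0]],.055)[0]*1000; print(p)
to(p[0],p[1],27,6)
E
```

```text
[545.12271061   6.66759322  55.        ]
tcp [541.8   6.3  96. ] yaw 6.3 w 40.7 F [-0.  -0.4  0.7] t 28.8 tilt [-0.001 -0.   ]
rz 0.3 dx -3.3 dy 0.0 dz 69.0
```

Emit:
step_arm([
  {"rx":0,"ry":0,"rz":0,"dx":-3.5,"dy":0,"dz":25,"gripper":-0.05},
  {"rx":0,"ry":0,"rz":0,"dx":0,"dy":0,"dz":20,"gripper":-0.05},
  {"rx":0,"ry":0,"rz":0,"dx":0,"dy":0,"dz":20,"gripper":-0.05},
  {"rx":0,"ry":0,"rz":0,"dx":0,"dy":0,"dz":0,"gripper":-0.05},
])

```text
clock: 29.3
tcp_pos: [0.5444, 0.0053, 0.03]
orientation: [0.169, -3.133, 0.001]
contact_force: [-0.6, 0.7, 0.6]
grip_width: 0.0405
gripper_force: 0.0
```

Emit:
step_arm([
  {"rx":0,"ry":0,"rz":0,"dx":0,"dy":0,"dz":0,"gripper":-0.8},
  {"rx":0,"ry":0,"rz":0,"dx":0,"dy":0,"dz":0,"gripper":-0.8},
  {"rx":0,"ry":0,"rz":0,"dx":0,"dy":0,"dz":0,"gripper":-0.8},
], grip_force=20)

```text
clock: 29.68
tcp_pos: [0.5468, 0.0066, 0.0317]
orientation: [-0.172, 3.136, 0.0]
contact_force: [-0.1, -0.8, 0.1]
grip_width: 0.013
gripper_force: 20.2
```

```bash
python3 - <<'E'
from h import *
to(545,6.7,30,6); print(r.get_obs()["joints"].round(2), r.get_obs()["gripper_force"])
E
```

```text
tcp [546.8   6.6  31.7] yaw 6.3 w 13.0 F [-0.1 -0.8  0.1] t 29.68 tilt [0.001 0.   ]
rz 0.3 dx 1.8 dy 0.3 dz 1.7
[-0.27  0.53  0.19  2.02 -0.17  0.61  1.7 ] 20.16437627335108
```

Emit:
step_arm([
  {"rx":0,"ry":0,"rz":-3,"dx":0.5,"dy":10.5,"dz":0,"gripper":-0.8},
  {"rx":0,"ry":0,"rz":-3,"dx":1.1,"dy":10.5,"dz":0,"gripper":-0.8},
  {"rx":0,"ry":0,"rz":-3,"dx":1.6,"dy":10.4,"dz":0,"gripper":-0.8},
  {"rx":0,"ry":0,"rz":-3,"dx":2.2,"dy":10.3,"dz":0,"gripper":-0.8},
  {"rx":0,"ry":0,"rz":-3,"dx":2.7,"dy":10.2,"dz":0,"gripper":-0.8},
  {"rx":0,"ry":0,"rz":-3,"dx":3.3,"dy":10,"dz":0,"gripper":-0.8},
  {"rx":0,"ry":0,"rz":-3,"dx":3.8,"dy":9.8,"dz":0,"gripper":-0.8},
  {"rx":0,"ry":0,"rz":0,"dx":0,"dy":0,"dz":0,"gripper":-0.8},
])

```text
clock: 30.68
tcp_pos: [0.5126, 0.0724, 0.0311]
orientation: [0.745, -3.052, -0.002]
contact_force: [2.7, 4.0, 4.2]
grip_width: 0.0128
gripper_force: 19.4
```

```bash
cat >> h.py <<'E'
def arc(cx=446.7,cy=-4.8):
    o,R=tool(); p=o["tcp_pos"]*1000; d=p[:2]-[cx,cy]
    print("rad %.1f ang %.1f"%(np.hypot(*d),np.degrees(np.arctan2(d[1],d[0]))),o["joints"].round(2),o["gripper_force"],o["moment"].round(2))
E
python3 - <<'E'
from h import *
arc(); to(446.7,96,31,50)
E
```

```text
rad 101.6 ang 49.5 [-0.33  0.49  0.09  2.08 -0.08  0.57  1.86] 19.44380896673465 [ 0.75 -0.59  0.03]
tcp [512.6  72.4  31.1] yaw 27.4 w 12.8 F [2.7 4.  4.2] t 30.68 tilt [-0.     0.001]
rz -22.6 dx 24.3 dy 65.7 dz 0.1
```

Emit:
step_arm([
  {"rx":0,"ry":0,"rz":-3,"dx":4.6,"dy":9.5,"dz":0,"gripper":-0.8},
  {"rx":0,"ry":0,"rz":-3,"dx":5.1,"dy":9.3,"dz":0,"gripper":-0.8},
  {"rx":0,"ry":0,"rz":-3,"dx":5.6,"dy":8.9,"dz":0,"gripper":-0.8},
  {"rx":0,"ry":0,"rz":-3,"dx":6,"dy":8.6,"dz":0,"gripper":-0.8},
  {"rx":0,"ry":0,"rz":-3,"dx":6.4,"dy":8.3,"dz":0,"gripper":-0.8},
  {"rx":0,"ry":0,"rz":-3,"dx":6.8,"dy":8,"dz":0,"gripper":-0.8},
  {"rx":0,"ry":0,"rz":0,"dx":0,"dy":0,"dz":0,"gripper":-0.8},
])

```text
clock: 31.55
tcp_pos: [0.4548, 0.0958, 0.0312]
orientation: [-1.212, 2.898, 0.003]
contact_force: [1.9, 7.0, 4.8]
grip_width: 0.0129
gripper_force: 19.5
```

```bash
python3 - <<'E'
from h import *
arc(); to(446.3,96.2,31,45)
E
```

```text
rad 101.0 ang 85.4 [-0.34  0.43  0.    2.19 -0.    0.52  2.03] 19.46262262572418 [ 1.4  -0.21  0.09]
tcp [454.8  95.8  31.2] yaw 45.4 w 12.9 F [1.9 7.  4.8] t 31.55 tilt [-0.001  0.002]
rz 0.4 dx 5.8 dy 6.3 dz 0.2
```

Emit:
step_arm([
  {"rx":0,"ry":0,"rz":0,"dx":3,"dy":3,"dz":0,"gripper":-0.8},
  {"rx":0,"ry":0,"rz":0,"dx":3,"dy":3,"dz":0,"gripper":-0.8},
  {"rx":0,"ry":0,"rz":0,"dx":0,"dy":0,"dz":0,"gripper":-0.8},
])

```text
clock: 31.92
tcp_pos: [0.4471, 0.096, 0.0313]
orientation: [-1.211, 2.897, 0.003]
contact_force: [2.0, 7.2, 4.7]
grip_width: 0.0129
gripper_force: 19.5
```

```bash
python3 - <<'E'
from h import *
arc(); to(446.3,96.2,31,45)
E
```

```text
rad 100.8 ang 89.8 [-0.35  0.42 -0.    2.21 -0.    0.51  2.02] 19.469247424858622 [ 1.54 -0.46  0.12]
tcp [447.1  96.   31.3] yaw 45.4 w 12.9 F [2.  7.2 4.7] t 31.93 tilt [0.    0.002]
rz 0.4 dx 0.4 dy 0.7 dz 0.3
```

Emit:
step_arm([
  {"rx":0,"ry":0,"rz":0,"dx":1,"dy":1,"dz":0,"gripper":-0.8},
  {"rx":0,"ry":0,"rz":0,"dx":1,"dy":1,"dz":0,"gripper":-0.8},
  {"rx":0,"ry":0,"rz":0,"dx":0,"dy":0,"dz":0,"gripper":-0.8},
])

```text
clock: 32.3
tcp_pos: [0.4444, 0.096, 0.0313]
orientation: [-1.211, 2.897, 0.003]
contact_force: [1.5, 6.6, 4.1]
grip_width: 0.0128
gripper_force: 19.5
```

Emit:
step_arm([
  {"rx":0,"ry":0,"rz":0,"dx":1,"dy":1,"dz":0,"gripper":-0.8},
  {"rx":0,"ry":0,"rz":0,"dx":0,"dy":0,"dz":0,"gripper":-0.8},
])

```text
clock: 32.55
tcp_pos: [0.443, 0.0959, 0.0313]
orientation: [-1.211, 2.897, 0.003]
contact_force: [3.0, 6.8, 4.3]
grip_width: 0.0131
gripper_force: 19.5
```

Emit:
step_arm([
  {"rx":0,"ry":0,"rz":0,"dx":1,"dy":1,"dz":0,"gripper":-0.8},
  {"rx":0,"ry":0,"rz":0,"dx":0,"dy":0,"dz":0,"gripper":-0.8},
])

```text
clock: 32.8
tcp_pos: [0.4419, 0.0958, 0.0313]
orientation: [-1.21, 2.897, 0.002]
contact_force: [2.9, 5.8, 4.9]
grip_width: 0.0134
gripper_force: 19.5
```

Emit:
step_arm([
  {"rx":0,"ry":0,"rz":0,"dx":1.2,"dy":1.2,"dz":0,"gripper":-0.8},
  {"rx":0,"ry":0,"rz":0,"dx":0,"dy":0,"dz":0,"gripper":-0.8},
])

```text
clock: 33.05
tcp_pos: [0.441, 0.0957, 0.0315]
orientation: [-1.21, 2.896, 0.002]
contact_force: [4.2, 6.1, 3.0]
grip_width: 0.0128
gripper_force: 19.5
```

```bash
python3 - <<'E'
from h import *
arc(); im=r.grab_frame("top"); cv2.imwrite("pics/top7.png",im); s=r.grab_frame("scene"); cv2.imwrite("pics/scene7.png",s)
a=s[195:305,255:365]; b=im[185:295,310:420]
cv2.imwrite("pics/c7.png",np.hstack([cv2.resize(i,(400,400),interpolation=2) for i in(a,b)]))
E
```

```text
rad 100.7 ang 93.2 [-0.35  0.42  0.    2.22 -0.    0.5   2.01] 19.48741370870266 [ 1.2  -0.97  0.03]
```

View pics/c7.png

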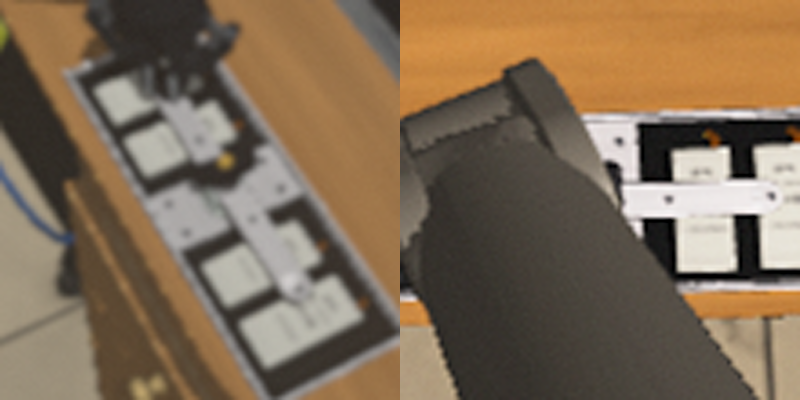

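The right half of the bar now lies straight across both right packs, with its holes at top-view pixels (384,239.7) and (412,239.2). I'll get its angle from those holes.

```bash
python3 - <<'E'
from h import *
g=cv2.cvtColor(cv2.imread("pics/top7.png"),cv2.COLOR_BGR2GRAY).astype(float)
pts=[]
for u,v in((384,240),(412,239)):
    w=g[v-2:v+3,u-2:u+3]; q=np.clip(np.median(w)-w-8,0,None); yy,xx=np.mgrid[v-2:v+3,u-2:u+3]
    pts.append(((q*xx).sum()/q.sum(),(q*yy).sum()/q.sum()))
P=ray("top",pts,.025)*1000; print(np.round(pts,2),P.round(1)); d=P[0]-P[1]; print("bar dir from +y deg (ccw+)",np.degrees(np.arctan2(-d[0],d[1])))
# edges of bar against dark mat, between packs (cols ~ 404) and next to hub (378-382)
for u in (376,378,380,382,403,404,405): print(u,g[228:252,u].astype(int))
# carrier edges at right part: top/bottom frame
for u in (380,395,410,425): print(u,g[210:222,u].astype(int),g[258:272,u].astype(int))
E
```

```text
[[383.45 239.29]
 [411.7  238.42]] [[ 448.1  -49.8   25. ]
 [ 448.7 -123.    25. ]]
bar dir from +y deg (ccw+) 0.4253051226730952
376 [  9  21  40  39  39  54  54 156 241 229 227 228 230 231 229 232 203  95
 160 161 168 162 102  69]
378 [ 23  25  22  24  23  19   8 162 243 229 227 228 230 231 231 236 211  10
  21  23  20  21  24  24]
380 [ 26  24  22  22  21  21  14 157 240 229 228 230 232 231 230 238 215   9
  19  24  25  24  22  23]
382 [ 16  19  18  15  17  20  14 153 238 231 220 194 219 235 232 237 215  11
  23  23  23  27  23  26]
403 [ 26  26  23  26  22   5 163 245 233 232 235 235 236 236 239 211  15  19
  18  23  16  20  18  16]
404 [ 22  22  28  24  21   5 165 244 233 234 235 235 236 235 240 212  15  20
  25  25  18  24  22  21]
405 [ 15  15  18  16  23   8 167 245 233 234 236 236 236 236 242 218  13  24
  26  26  24  23  26  27]
380 [141 140 140 142 147 149 147 164 147  15  22  25] [82 82 82 79 79 80 80 77 76 77 80 79 77 79]
395 [138 140 143 145 140 186 220 119  37  19  35  60] [230 205   9   9 111 204 200 154 154 149 146 144 140 133]
410 [142 142 142 145 154 179 190 151  14  22  20  23] [184  19  18  44  76 164 207 131 150 146 141 136 142 120]
425 [142 142 141 133 174 202 112  82  19  25  23  25] [ 46  22  16  81 144 169 187 159 148 146 142 137 137 161]
```

Emit:
step_arm([
  {"rx":0,"ry":0,"rz":0,"dx":-0.7,"dy":-0.7,"dz":0,"gripper":-0.2},
  {"rx":0,"ry":0,"rz":0,"dx":0,"dy":0,"dz":0,"gripper":-0.2},
  {"rx":0,"ry":0,"rz":0,"dx":0,"dy":0,"dz":-20,"gripper":-0.2},
  {"rx":0,"ry":0,"rz":0,"dx":0,"dy":0,"dz":-40,"gripper":-0.2},
  {"rx":0,"ry":0,"rz":0,"dx":-30,"dy":30,"dz":-20,"gripper":-0.05},
  {"rx":0,"ry":0,"rz":0,"dx":-40,"dy":40,"dz":0,"gripper":-0.05},
  {"rx":0,"ry":0,"rz":0,"dx":-40,"dy":40,"dz":0,"gripper":-0.05},
  {"rx":0,"ry":0,"rz":0,"dx":0,"dy":0,"dz":0,"gripper":-0.05},
])

```text
clock: 34.15
tcp_pos: [0.4383, 0.2539, 0.1106]
orientation: [1.219, -2.894, -0.003]
contact_force: [0.3, -1.2, -0.8]
grip_width: 0.041
gripper_force: 0.0
```

```bash
python3 - <<'E'
from h import *
to(446.5,-5,60,90); print(r.get_obs()["joints"].round(2))
for n in("top","scene"):
    im=r.grab_frame(n); cv2.imwrite(f"pics/{n}8.png",im); hsv=cv2.cvtColor(im,cv2.COLOR_BGR2HSV)
    u,v=proj(n,[.447,-.005,.05])[0].astype(int)
    d=hsv[...,2]<70; m=np.zeros_like(d); m[v-14:v+15,u-14:u+15]=d[v-14:v+15,u-14:u+15]
    for a,k in comps(m,8,500): print(n,a,k.reshape(-1,2).mean(0).round(1),cv2.boundingRect(k),rect(n,k,.05))
    for P in([.446,.096,.047],):
        u,v=proj(n,P)[0].astype(int); m=np.zeros_like(d); m[v-8:v+9,u-8:u+9]=d[v-8:v+9,u-8:u+9]
        for a,k in comps(m,6,400): print(" post",n,a,k.reshape(-1,2).mean(0).round(1),rect(n,k,.055))
    y=(hsv[...,0]>18)&(hsv[...,0]<35)&(hsv[...,1]>150)&(hsv[...,2]>120)
    y[:200]=0;y[280:]=0;y[:,:280]=0;y[:,400:]=0
    for a,k in comps(y,2,100): print(" yellow",n,k.reshape(-1,2).mean(0))
    print("".join("\n"+"".join("#" if q else "." for q in row) for row in d[225:256,345:390]) if n=="top" else "")
E
```

```text
tcp [438.3 253.9 110.6] yaw 45.7 w 41.0 F [ 0.3 -1.2 -0.8] t 34.15 tilt [-0.001  0.001]
rz -44.3 dx 258.9 dy -8.2 dz 50.6
[-0.61  0.35 -0.05  2.05  0.02  0.74  1.7 ]
top 32.0 [379. 249.] (377, 245, 5, 9) [423.  -33.   20.2  10.   -2.7]
top 85.5 [365.8 239.8] (361, 230, 10, 21) [ 4.464e+02 -1.000e-01  5.040e+01  2.270e+01 -2.600e+00]
top 45.0 [378.5 229.5] (376, 225, 6, 10) [471.9 -34.2  23.1  12.7  -2.7]
 post top 12.0 [328. 248.] [428.3  95.   15.    5.   88.7]
 post top 19.5 [326.3 241. ] [444.6  98.3  12.5  12.5  88.7]
 post top 19.0 [327.1 234.5] [462.   95.3  17.6   7.5  88.7]
 yellow top [367.  239.5]

########.......................#############.
########.......................#########.....
...#####.......................########......
...#####.......................########......
...#####.......................#########.....
...######............####......#########.....
...######...........#####......#########.....
...######...........#####......#########.....
...######...........#####......#########.....
...######..........#######.....#########.....
...######..........#####
[... 442 characters left out ...]
............#######.......########.....
....######........#######.......########.....
....#####..........#####........########.....
....######.........#####........#########....
....#####..........#####........#########....
....#####...........###.........#########....
....#####.......................#########....
....#####.......................#########....
....#####.......................#########....
....#####........................########....
....#####........................########....
scene 105.0 [315.8 239.4] (303, 229, 24, 17) [445.6  -1.7  80.6  37.2  10.7]
 post scene 7.0 [300.6 218. ] [441.1  88.5  23.6   6.2  63.1]
 post scene 7.0 [296.1 209.8] [442.1 126.4  24.8   9.3   0.8]
```

Emit:
step_arm([
  {"rx":0,"ry":0,"rz":10.5,"dx":0,"dy":0,"dz":0,"gripper":-0.05},
  {"rx":0,"ry":0,"rz":10.5,"dx":0,"dy":0,"dz":0,"gripper":-0.05},
  {"rx":0,"ry":0,"rz":10.5,"dx":0,"dy":0,"dz":0,"gripper":-0.05},
  {"rx":0,"ry":0,"rz":10.5,"dx":0,"dy":0,"dz":0,"gripper":-0.05},
  {"rx":0,"ry":0,"rz":10.5,"dx":0,"dy":0,"dz":0,"gripper":-0.05},
  {"rx":0,"ry":0,"rz":10.5,"dx":0,"dy":0,"dz":0,"gripper":-0.05},
  {"rx":0,"ry":0,"rz":10.5,"dx":0,"dy":0,"dz":0,"gripper":-0.05},
  {"rx":0,"ry":0,"rz":10.5,"dx":0,"dy":0,"dz":0,"gripper":-0.05},
  {"rx":0,"ry":0,"rz":10.5,"dx":0,"dy":0,"dz":0,"gripper":-0.05},
  {"rx":0,"ry":0,"rz":10.5,"dx":0,"dy":0,"dz":0,"gripper":-0.05},
  {"rx":0,"ry":0,"rz":10.5,"dx":0,"dy":0,"dz":0,"gripper":-0.05},
  {"rx":0,"ry":0,"rz":10.5,"dx":0,"dy":0,"dz":0,"gripper":-0.05},
  {"rx":0,"ry":0,"rz":10.5,"dx":0,"dy":0,"dz":0,"gripper":-0.05},
  {"rx":0,"ry":0,"rz":10.5,"dx":0,"dy":0,"dz":0,"gripper":-0.05},
  {"rx":0,"ry":0,"rz":10.5,"dx":0,"dy":0,"dz":0,"gripper":-0.05},
  {"rx":0,"ry":0,"rz":10.5,"dx":0,"dy":0,"dz":0,"gripper":-0.05},
  {"rx":0,"ry":0,"rz":10.5,"dx":0,"dy":0,"dz":0,"gripper":-0.05},
  {"rx":0,"ry":0,"rz":10.5,"dx":0,"dy":0,"dz":0,"gripper":-0.05},
  {"rx":0,"ry":0,"rz":10.5,"dx":0,"dy":0,"dz":0,"gripper":-0.05},
  {"rx":0,"ry":0,"rz":10.5,"dx":0,"dy":0,"dz":0,"gripper":-0.05},
])

```text
clock: 36.75
tcp_pos: [0.4396, 0.247, 0.1108]
orientation: [3.115, 0.402, -0.003]
contact_force: [0.1, 0.5, -0.7]
grip_width: 0.0406
gripper_force: 0.0
```

```bash
python3 - <<'E'
from h import *
to(446.5,-5,60,-3); print(r.get_obs()["joints"].round(2))
E
```

```text
tcp [439.6 247.  110.8] yaw -165.3 w 40.6 F [ 0.1  0.5 -0.7] t 36.75 tilt [-0.002 -0.001]
rz 17.7 dx 20.1 dy 251.3 dz 50.8
[-1.3   0.46  0.84  2.1  -0.49  0.79 -1.46]
```

Emit:
step_arm([
  {"rx":0,"ry":0,"rz":9,"dx":0,"dy":0,"dz":0,"gripper":-0.05},
  {"rx":0,"ry":0,"rz":8.7,"dx":0,"dy":0,"dz":0,"gripper":-0.05},
  {"rx":0,"ry":0,"rz":0,"dx":3,"dy":35,"dz":0,"gripper":-0.05},
  {"rx":0,"ry":0,"rz":0,"dx":4,"dy":45,"dz":0,"gripper":-0.05},
  {"rx":0,"ry":0,"rz":0,"dx":4,"dy":45,"dz":0,"gripper":-0.05},
  {"rx":0,"ry":0,"rz":0,"dx":4,"dy":45,"dz":0,"gripper":-0.05},
  {"rx":0,"ry":0,"rz":0,"dx":3,"dy":45,"dz":0,"gripper":-0.05},
  {"rx":0,"ry":0,"rz":0,"dx":2,"dy":36,"dz":0,"gripper":-0.05},
  {"rx":0,"ry":0,"rz":0,"dx":0,"dy":0,"dz":0,"gripper":-0.05},
  {"rx":0,"ry":0,"rz":0,"dx":0,"dy":0,"dz":0,"gripper":-0.05},
])

```text
clock: 38.0
tcp_pos: [0.4485, -0.0026, 0.1108]
orientation: [-3.14, 0.07, 0.002]
contact_force: [-0.1, 0.1, 0.7]
grip_width: 0.0407
gripper_force: 0.0
```

```bash
python3 - <<'E'
from h import *
to(446.5,-5,60,-3); print(r.get_obs()["joints"].round(2))
t=cv2.imread("pics/top8.png"); 
# yellow dot heights: triangulate top/scene
hs=cv2.cvtColor(cv2.imread("pics/scene8.png"),cv2.COLOR_BGR2HSV)
y=(hs[...,0]>15)&(hs[...,0]<40)&(hs[...,1]>110)&(hs[...,2]>70); y[:225]=0;y[255:]=0;y[:,:300]=0;y[:,335:]=0
for a,k in comps(y,0.5,100): print("sc",a,k.reshape(-1,2).mean(0))
print("dark wide",[ (z,proj("scene",[.4465,-.005,z]).round(1)) for z in(.04,.06,.08)], [ (z,ray("top",[[367,239.5]],z)[0].round(4)) for z in(.05,.07)])
E
```

```text
tcp [448.5  -2.6 110.8] yaw -182.5 w 40.7 F [-0.1  0.1  0.7] t 38.0 tilt [-0.001  0.001]
rz 0.5 dx -1.9 dy 2.5 dz 50.8
[-0.9   0.4   0.95  2.22 -0.49  0.74 -1.23]
sc 12.5 [316.72727273 239.18181818]
sc 6.0 [332.7 227.5]
dark wide [(0.04, array([[317., 242.]])), (0.06, array([[317. , 238.2]])), (0.08, array([[317. , 234.3]]))] [(0.05, array([ 0.4474, -0.004 ,  0.05  ])), (0.07, array([ 0.4465, -0.0014,  0.07  ]))]
```

Emit:
step_arm([
  {"rx":0,"ry":0,"rz":0.5,"dx":-1.8,"dy":1.8,"dz":20,"gripper":-0.05},
  {"rx":0,"ry":0,"rz":0,"dx":0,"dy":0,"dz":30,"gripper":-0.05},
  {"rx":0,"ry":0,"rz":0,"dx":0,"dy":0,"dz":20,"gripper":-0.05},
  {"rx":0,"ry":0,"rz":0,"dx":0,"dy":0,"dz":9,"gripper":-0.05},
  {"rx":0,"ry":0,"rz":0,"dx":0,"dy":0,"dz":0,"gripper":-0.05},
  {"rx":0,"ry":0,"rz":0,"dx":0,"dy":0,"dz":0,"gripper":-0.05},
])

```text
clock: 38.75
tcp_pos: [0.448, -0.0036, 0.0326]
orientation: [-3.14, 0.079, -0.001]
contact_force: [0.5, 0.0, 0.1]
grip_width: 0.041
gripper_force: 0.0
```

```bash
python3 - <<'E'
from h import *
to(446.6,-4.4,30,-3)
E
```

```text
tcp [448.   -3.6  32.6] yaw -182.9 w 41.0 F [0.5 0.  0.1] t 38.75 tilt [0.001 0.   ]
rz 0.1 dx -1.3 dy 0.9 dz 2.6
```

Emit:
step_arm([
  {"rx":0,"ry":0,"rz":0,"dx":-1.3,"dy":0.8,"dz":2,"gripper":-0.9},
  {"rx":0,"ry":0,"rz":0,"dx":0,"dy":0,"dz":0,"gripper":-0.9},
  {"rx":0,"ry":0,"rz":0,"dx":0,"dy":0,"dz":0,"gripper":-0.9},
  {"rx":0,"ry":0,"rz":0,"dx":0,"dy":0,"dz":0,"gripper":-0.9},
], grip_force=30)

```text
clock: 39.25
tcp_pos: [0.4464, -0.003, 0.0305]
orientation: [-3.138, 0.078, 0.0]
contact_force: [-1.2, 5.2, 6.9]
grip_width: 0.0151
gripper_force: 32.6
```

```bash
python3 - <<'E'
from h import *
to(446.6,-4.4,30,-3); o=r.get_obs(); print(o["moment"].round(2),o["gripper_force"])
E
```

```text
tcp [446.4  -3.   30.5] yaw -182.9 w 15.1 F [-1.2  5.2  6.9] t 39.25 tilt [-0.     0.003]
rz 0.1 dx 0.3 dy 1.3 dz 0.5
[ 0.89  0.34 -0.04] 32.60456621646881
```

Emit:
step_arm([
  {"rx":0,"ry":0,"rz":0,"dx":0,"dy":-0.8,"dz":0,"gripper":-0.9},
  {"rx":0,"ry":0,"rz":-8,"dx":0,"dy":0,"dz":0.25,"gripper":-0.9},
  {"rx":0,"ry":0,"rz":-8,"dx":0,"dy":0,"dz":0.25,"gripper":-0.9},
  {"rx":0,"ry":0,"rz":-8,"dx":0,"dy":0,"dz":0.25,"gripper":-0.9},
  {"rx":0,"ry":0,"rz":-8,"dx":0,"dy":0,"dz":0.25,"gripper":-0.9},
  {"rx":0,"ry":0,"rz":-8,"dx":0,"dy":0,"dz":0.25,"gripper":-0.9},
  {"rx":0,"ry":0,"rz":0,"dx":0,"dy":0,"dz":0,"gripper":-0.9},
])

```text
clock: 40.12
tcp_pos: [0.4457, -0.0032, 0.029]
orientation: [-2.977, -0.997, 0.0]
contact_force: [-0.6, 2.1, -2.5]
grip_width: 0.0152
gripper_force: 33.3
```

```bash
python3 - <<'E'
from h import *
to(446.6,-3.5,30,37); o=r.get_obs(); print(o["moment"].round(2),o["gripper_force"],o["joints"].round(2))
E
```

```text
tcp [445.7  -3.2  29. ] yaw -143.0 w 15.2 F [-0.6  2.1 -2.5] t 40.12 tilt [-0.001  0.001]
rz 0.0 dx 0.5 dy 0.8 dz -1.0
[0.71 0.58 0.02] 33.27127397060394 [-0.58  0.48  0.55  2.26 -0.51  0.52 -0.56]
```

Turning freely with low forces; continuing.

Emit:
step_arm([
  {"rx":0,"ry":0,"rz":-9,"dx":0,"dy":0,"dz":0.28,"gripper":-0.9},
  {"rx":0,"ry":0,"rz":-9,"dx":0,"dy":0,"dz":0.28,"gripper":-0.9},
  {"rx":0,"ry":0,"rz":-9,"dx":0,"dy":0,"dz":0.28,"gripper":-0.9},
  {"rx":0,"ry":0,"rz":-9,"dx":0,"dy":0,"dz":0.28,"gripper":-0.9},
  {"rx":0,"ry":0,"rz":-9,"dx":0,"dy":0,"dz":0.28,"gripper":-0.9},
  {"rx":0,"ry":0,"rz":-9,"dx":0,"dy":0,"dz":0.28,"gripper":-0.9},
  {"rx":0,"ry":0,"rz":-9,"dx":0,"dy":0,"dz":0.28,"gripper":-0.9},
  {"rx":0,"ry":0,"rz":-9,"dx":0,"dy":0,"dz":0.28,"gripper":-0.9},
  {"rx":0,"ry":0,"rz":-9,"dx":0,"dy":0,"dz":0.28,"gripper":-0.9},
  {"rx":0,"ry":0,"rz":-9,"dx":0,"dy":0,"dz":0.28,"gripper":-0.9},
  {"rx":0,"ry":0,"rz":0,"dx":0,"dy":0,"dz":0,"gripper":-0.9},
])

```text
clock: 41.5
tcp_pos: [0.4473, -0.004, 0.0264]
orientation: [1.405, 2.808, 0.002]
contact_force: [0.4, 0.1, 4.2]
grip_width: 0.0151
gripper_force: 37.4
```

```bash
python3 - <<'E'
from h import *
to(446.2,-3.3,26,127); o=r.get_obs(); print(o["moment"].round(2),o["gripper_force"],o["joints"].round(2))
E
```

```text
tcp [447.3  -4.   26.4] yaw -53.2 w 15.1 F [0.4 0.1 4.2] t 41.5 tilt [0.002 0.   ]
rz -0.2 dx 1.2 dy -0.5 dz 0.4
[ 0.43 -0.54  0.05] 37.439205050468445 [-0.23  0.43  0.12  2.24 -0.11  0.48  0.62]
```

Emit:
step_arm([
  {"rx":0,"ry":0,"rz":-5,"dx":0,"dy":0,"dz":0.15,"gripper":-0.9},
  {"rx":0,"ry":0,"rz":-5,"dx":0,"dy":0,"dz":0.15,"gripper":-0.9},
  {"rx":0,"ry":0,"rz":-5,"dx":0,"dy":0,"dz":0.15,"gripper":-0.9},
  {"rx":0,"ry":0,"rz":-3,"dx":0,"dy":0,"dz":0.15,"gripper":-0.9},
  {"rx":0,"ry":0,"rz":0,"dx":0,"dy":0,"dz":0,"gripper":-0.9},
], grip_force=60)

```text
clock: 42.12
tcp_pos: [0.4475, -0.0035, 0.0259]
orientation: [0.951, 2.992, 0.002]
contact_force: [-1.9, -0.3, 8.6]
grip_width: 0.0137
gripper_force: 69.4
```

```bash
python3 - <<'E'
from h import *
to(446.2,-3.3,26,142); o=r.get_obs(); print(o["moment"].round(2),o["gripper_force"],o["joints"].round(2))
E
```

```text
tcp [447.5  -3.5  25.9] yaw -35.3 w 13.7 F [-1.9 -0.3  8.6] t 42.12 tilt [0.002 0.001]
rz 2.7 dx 1.2 dy -0.6 dz -0.1
[ 0.32 -0.59 -0.25] 69.37066912651062 [-0.16  0.42  0.04  2.24 -0.04  0.48  0.86]
```

Emit:
step_arm([
  {"rx":0,"ry":0,"rz":-4,"dx":0,"dy":0,"dz":0,"gripper":-0.9},
  {"rx":0,"ry":0,"rz":-3,"dx":0,"dy":0,"dz":0,"gripper":-0.9},
  {"rx":0,"ry":0,"rz":0,"dx":0,"dy":0,"dz":0,"gripper":-0.9},
])

```text
clock: 42.5
tcp_pos: [0.4476, -0.0036, 0.0259]
orientation: [0.771, 3.043, 0.003]
contact_force: [3.6, 3.9, 4.3]
grip_width: 0.0143
gripper_force: 88.3
```

```bash
python3 - <<'E'
from h import *
to(446.2,-3.3,26,142); o=r.get_obs(); print(o["moment"].round(2),o["gripper_force"])
E
```

```text
tcp [447.6  -3.6  25.9] yaw -28.4 w 14.3 F [3.6 3.9 4.3] t 42.5 tilt [0.002 0.001]
rz 9.6 dx 1.3 dy -0.6 dz -0.1
[ 0.9  -0.03 -1.36] 88.31469171599082
```

The moment jumped to -1.36 N m, so the knob is at its stop. I'll release and rise clear.

Emit:
step_arm([
  {"rx":0,"ry":0,"rz":0,"dx":0,"dy":0,"dz":0,"gripper":-0.05},
  {"rx":0,"ry":0,"rz":0,"dx":0,"dy":0,"dz":0,"gripper":-0.05},
  {"rx":0,"ry":0,"rz":0,"dx":0,"dy":0,"dz":0,"gripper":-0.05},
  {"rx":0,"ry":0,"rz":0,"dx":0,"dy":0,"dz":-20,"gripper":-0.05},
  {"rx":0,"ry":0,"rz":0,"dx":0,"dy":0,"dz":-40,"gripper":-0.05},
  {"rx":0,"ry":0,"rz":0,"dx":0,"dy":0,"dz":-40,"gripper":-0.05},
  {"rx":0,"ry":0,"rz":0,"dx":0,"dy":50,"dz":0,"gripper":-0.05},
  {"rx":0,"ry":0,"rz":0,"dx":0,"dy":50,"dz":0,"gripper":-0.05},
  {"rx":0,"ry":0,"rz":0,"dx":0,"dy":50,"dz":0,"gripper":-0.05},
  {"rx":0,"ry":0,"rz":0,"dx":0,"dy":50,"dz":0,"gripper":-0.05},
  {"rx":0,"ry":0,"rz":0,"dx":0,"dy":0,"dz":0,"gripper":-0.05},
], grip_force=20)

```text
clock: 43.88
tcp_pos: [0.5405, 0.1776, 0.125]
orientation: [-0.749, -3.051, -0.003]
contact_force: [-0.6, -0.5, -0.3]
grip_width: 0.0409
gripper_force: 0.0
```

```bash
python3 - <<'E'
from h import *
to(446.2,-3.3,26,142)
n="top"; im=r.grab_frame(n); cv2.imwrite("pics/top9.png",im); hsv=cv2.cvtColor(im,cv2.COLOR_BGR2HSV); d=hsv[...,2]<70
print("".join("\n"+"".join("#" if q else "." for q in row) for row in d[222:258,320:392]))
m=np.zeros_like(d); m[228:253,355:376]=d[228:253,355:376]
for a,k in comps(m,30,500): print(a,rect(n,k,.045))
w=(hsv[...,1]<60)&(hsv[...,2]>150); w[:180]=0;w[290:]=0;w[:,:200]=0
for a,k in comps(w,60,700): print(a,rect(n,k,.014),k.reshape(-1,2).mean(0).round())
E
```

```text
tcp [540.5 177.6 125. ] yaw -27.6 w 40.9 F [-0.6 -0.5 -0.3] t 43.88 tilt [0.    0.002]
rz 10.4 dx -37.1 dy -200.6 dz 99.0

................................#.......................################
........................................................################
........................................................################
........................................................#############...
........................................................#########.......
........................................................########........
........................................................########........
........................................................#########.......
........................................................#########.......
..................................................###...#########.......
.................................................#####..#########.......
................................................######..#########.......
..............................................########...########.......
............................
[... 1092 characters left out ...]
................................#########......
.........................................................#########......
.........................................................#########......
.........................................................#########......
..........................................................########......
..........................................................########......
..........................................................########......
.........................................................#########......
36.5 [457.   -8.8  29.8  16.2 120.3]
349.0 [490.9 -75.1 222.1  44.   90.9] [389. 218.]
149.5 [ 583.1 -242.8   36.1   35.7   20.4] [452. 187.]
```

Emit:
step_arm([
  {"rx":0,"ry":0,"rz":0,"dx":20,"dy":50,"dz":0,"gripper":-0.05},
  {"rx":0,"ry":0,"rz":0,"dx":20,"dy":50,"dz":0,"gripper":-0.05},
  {"rx":0,"ry":0,"rz":0,"dx":40,"dy":40,"dz":0,"gripper":-0.05},
  {"rx":0,"ry":0,"rz":0,"dx":0,"dy":0,"dz":0,"gripper":-0.05},
])

```text
clock: 44.42
tcp_pos: [0.5315, 0.3386, 0.125]
orientation: [-0.746, -3.049, -0.002]
contact_force: [0.2, -0.2, -0.1]
grip_width: 0.0403
gripper_force: 0.0
```

```bash
python3 - <<'E'
from h import *
n="top"; im=r.grab_frame(n); cv2.imwrite("pics/top10.png",im); hsv=cv2.cvtColor(im,cv2.COLOR_BGR2HSV); d=hsv[...,2]<70
print("".join("\n"+"".join("#" if q else "." for q in row) for row in d[226:254,350:384]))
m=np.zeros_like(d); m[228:253,356:376]=d[228:253,356:376]
P=ray(n,np.argwhere(m)[:,::-1],.045)[:,:2]*1000
v=np.linalg.svd(P-P.mean(0))[2][0]; print("knob axis deg",np.degrees(np.arctan2(v[1],v[0])),P.mean(0))
m=np.zeros_like(d); m[236:247,320:334]=d[236:247,320:334]
for a,k in comps(m,5,200): print("post",rect(n,k,.05),a)
w=(hsv[...,1]<60)&(hsv[...,2]>150); w[:180]=0;w[290:]=0;w[:,:200]=0
for a,k in comps(w,60,700): print(a,rect(n,k,.014),k.reshape(-1,2).mean(0).round())
g=cv2.cvtColor(im,cv2.COLOR_BGR2GRAY)
e=[]
for u in(378,380,403,404,405,):
    c=g[228:252,u].astype(float); c=(c>120)*1.0; 
    e.append((u,228+np.argmax(c),228+len(c)-1-np.argmax(c[::-1])))
print(e)
E
```

```text
###.......................########
###.......................########
###.......................########
###.......................########
###.......................########
###.................###...########
###................#####..########
###...............######..########
###.............########...#######
###............########...........
............###########...........
............####...###............
...........####.....##............
...........####...................
...........###......#.............
...........####.....#.............
...........####....#..............
...........#########..............
..........#########...............
..........#######...............##
####.....#######...........#######
####......#####............#######
####......####.............#######
####.......................#######
####.......................#######
####.......................#######
####.......................#######
####.......................#######
knob axis deg 142.35579660695248 [447.72842485  -1.34267774]
post [447.3  99.4  15.1  12.5  88.7] 22.5
151.5 [ 583.5 -242.7   37.    35.5   22. ] [452. 187.]
[(378, np.int64(236), np.int64(244)), (380, np.int64(236), np.int64(244)), (403, np.int64(235), np.int64(244)), (404, np.int64(235), np.int64(244)), (405, np.int64(235), np.int64(244))]
```

```bash
python3 -c "
from bench import r
print(r.hand_in())"
```

```text
the job is handed in; nothing more can be done
None
```

I handed the job in at about 44 s: four packs are in the wells, the spare was left in place, and the bar is straight across all four. The knob is at its stop: its axis measures about 142° (fully home is 143°), and the moment jumped to about 1.4 N m there.

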